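Blind disc in, portafilter locked into the group

TASK

Get the espresso machine on the bakery counter ready for its cleaning flush: pick up the portafilter that lies on its side on the drying mat, stand it upright in the tamping stand and let go of it, then lay the blue blind disc flat in its basket. Then take the portafilter by its handle again, bring it up into the group head from below with the handle well round to the barista's left (the barista stands facing the machine's front), and swing the handle to the right until it points straight out from the machine, so that the lugs lock and it hangs there level by itself with the disc in it. Leave the cup, glass, tamper, pitcher, jar and bun where they stand.

Things in the scene. Friction and masses are not known exactly. Their poses are not given: they have to be found in the camera images.
- portafilter: steel portafilter, 0.38 kg, centre of mass at x = 46 mm. Origin: centre of the rim's top; +z out of the mouth, +x along the handle. Rim 72 mm wide, 18 mm high, below it a 60 mm bowl narrowing to a spout 14 mm wide that ends at z = -60. Two lugs on the rim along +y and -y reach 45.5 mm from the axis, 20 mm wide, z = -10 to -4. Starts lying on its side, rolled +50 degrees about +x, mouth half up to its -y side
- handle_mid (a point): on the axis of the portafilter's dark wooden handle (axes as the portafilter's), 128 mm from the head's axis, 30 mm below the rim's top. The handle is a straight octagonal bar along x, 29 mm across its flats (a flat up, down, each side), 75 to 192 mm from the head's axis; a 14 mm round neck joins it to the bowl. Lying on the mat it is nearly level, its axis 19 mm above the mat. Grip it by the flats with 40 to 80 N; it still sags a few mm
- basket_floor (a point): centre of the floor of the portafilter's basket, 27 mm below the rim's top; axes as the portafilter's. The bore is 58 mm wide, 55 mm in its lower 10 mm. The disc's origin lies here when it lies home; its stub then stays 3 mm below the rim
- mat: dark grey rubber drying mat, fixed, 260 x 150 mm (x, y), 4 mm thick; origin at the centre of its underside. The portafilter lies on it on its spout, -y lug and handle end
- stand_seat (a point): where the portafilter's origin lies when it stands home in the tamping stand, 90 mm above the counter; +z up, +x the way its handle then points. The stand is fixed: dark wooden foot 150 x 105 mm, steel ring on three legs (bore 66, outside 86 mm, its top 18 mm below this point). The bowl goes straight down into the ring and the rim's shoulder rests on it; the handle is then free all round, 60 mm above the counter
- saddle (a point): bottom of the stand's open V saddle (10 mm thick, sides at 45 degrees, 15 mm high), 67 mm from the ring's axis towards +x and 50 mm above the counter; axes as stand_seat. The portafilter's neck comes down through a gap in the ring (28 mm wide) into it, is centred by it, and so is held level
- disc: blue blind disc lying flat on the counter, 50 mm across, 6 mm thick, 30 g, with a round grip stub on its middle, 14 mm across, from z = 6 to 24 mm. Origin: centre of its underside, +z up the stub
- group_seat (a point): on the vertical axis of the espresso machine's group head (chromed, fixed), 228 mm above the counter: the portafilter's origin lies here when locked. +z up; -x points straight out of the machine's front, the way the locked handle points. The machine's face is 85 mm behind the axis, the drip tray's top 150 mm below this point, a steam wand 120 mm off towards -y; above the bell the group narrows to 66 mm wide and is 82 mm high
- bell_mouth (a point): centre of the open underside of the group's round bell (111 mm wide), 20 mm below group_seat, same axes. In the bell are two gaps for the lugs: they pass straight up when the handle is 50 degrees clockwise (seen from above) of its locked direction, within 7 degrees and 3 mm sideways. Turned counter-clockwise, the lugs ride up ramps, 2.5 mm in the first 41 degrees; level from there, stop at about 60. Friction holds it
- gasket (a joint): the group's sprung rubber gasket, m it is pushed up (0 to 0.0045). The rim first meets it 2.5 mm below group_seat; it resists with 2 N and 3 N more per mm. At that height the lugs clear the low ends of the ledges by 3.5 mm, so the turn can start; locked it reads 0.002 to 0.003
- cup: white espresso cup without a handle, 74 mm across the rim, 62 mm tall; loose, to be left alone; origin at the centre of its underside
- tamper: tamper standing on its 57 mm steel base, wooden knob up, 88 mm tall; loose, to be left alone; origin at the centre of its underside
- glass: clear shot glass, 58 mm across, 70 mm tall; loose, to be left alone; origin at the centre of its underside
- pitcher: steel milk pitcher, 84 mm across, 95 mm tall, with a loop handle reaching 70 mm from its axis; loose, to be left alone; origin at the centre of its underside
- jar: amber glass jar with a wooden lid, 62 mm across, 85 mm tall; loose, to be left alone; origin at the centre of its underside
- bun: twisted brown bun, 88 mm across, 44 mm tall; loose, to be left alone; origin at the centre of its underside
There are look-alikes about, which are no part of the job. What is shaped like the portafilter but green is not meant.

How it is judged:
On the way, in this order (a step that is already met when the one before it is completed fails the run):
1. the portafilter stands home in the tamping stand, upright, let go (distance between portafilter and stand_seat below 0.006 m and angle between portafilter's own z axis and vertical below 0.07 rad and contact force between the fingers and portafilter below 0.05 N), for 0.3 s.
2. the blind disc lies flat on the basket's floor, let go, while the portafilter stands in the tamping stand (all of step 1 and z of disc in the frame of portafilter between -0.031 and -0.0235 m and horizontal distance between disc and portafilter below 0.008 m and angle between the z axis of disc and the z axis of portafilter, either way round below 0.1 rad and contact force between the fingers and disc below 0.05 N), for 0.2 s.
At the end, for the whole second after the job is handed in: Portafilter hangs locked and at rest: origin within 6 mm sideways, 2 mm below to 3 mm above group_seat, level within 0.06 rad, handle within 0.19 rad of straight out; disc in the basket, within 8 mm of its axis, 23.5 to 31 mm below the rim, flat within 0.1 rad (horizontal distance between portafilter and group_seat below 0.006 m and z of portafilter in the frame of group_seat between -0.002 and 0.003 m and angle between the x axis of portafilter and the x axis of group_seat, either way round below 0.19 rad and angle between portafilter's own z axis and vertical below 0.06 rad and z of disc in the frame of portafilter between -0.031 and -0.0235 m and horizontal distance between disc and portafilter below 0.008 m and angle between the z axis of disc and the z axis of portafilter, either way round below 0.1 rad and linear speed of portafilter below 0.02 m/s and angular speed of portafilter below 0.1 rad/s); the robot touches nothing.
It fails at once if the cup or the glass is shifted by more than 30 mm or knocked over (distance of any of cup, glass from where it was at the start of the episode above 0.03 m or angle between any of cup, glass's own z axis and vertical above 0.4 rad).
It fails at once if the tamper or the pitcher is shifted by more than 30 mm or knocked over (distance of any of tamper, pitcher from where it was at the start of the episode above 0.03 m or angle between any of tamper, pitcher's own z axis and vertical above 0.4 rad).
It fails at once if the jar or the bun is shifted by more than 30 mm or knocked over (distance of any of jar, bun from where it was at the start of the episode above 0.03 m or angle between any of jar, bun's own z axis and vertical above 0.4 rad).
It also fails if it takes over 69 s, if anything falls off the work surface, if the arm or the gripper's body presses on something with over 40 N, if the wrist force passes 120 N, or if a joint passes its speed limit or range.

ROBOT

A 6-joint arm with a two-finger parallel gripper is mounted at the origin on the work surface. World frame = base frame: x ahead of the robot, y to its left, z up, the work surface at z = 0. Lengths are in m, angles in rad, forces in N, time in s.
With the tool pointing down it reaches from about 0.35 to 0.85 m from the base axis. Payload 8.1 kg.
Tool frame: the origin (TCP) lies midway between the tips of the shut fingers; the grasp point (between the pads) lies 19 mm behind it; z points along the fingers, y is the direction in which the jaws open and shut (so a half turn about z gives the same grasp; the last joint's range is limited). The gripper opens to 93 mm and grips with 3 to 60 N. Pads are 15 mm wide; open, the fingers measure 128 mm over their backs; the gripper's body (75 mm by 188 mm) begins 65 mm behind the grasp point.
Start: joints at [-1.202, 0.13, 1.488, -0, 1.523, -0.085], TCP at [0.263, -0.539, 0.219] pointing down, gripper open.
Joint ranges: [-2.96, 2.96], [-0.89, 2.26], [0.02, 2.5], [-1.34, 4.48], [0, 2.73], [-2.66, 2.66]. Speed limits (rad/s): [2.39, 2.39, 2.79, 3.14, 3.14, 3.14].

INTERFACE

Orientations are given as a rotation vector (axis times angle).
In Python, from plant import robot gives the robot as it stands. The module is installed in compiled form; this text tells all that it offers.
- The arm moves only by the shell command python3 -m pendant 'ROWS' [FORCE]. ROWS is JSON, a list of rows, each an object with "translation": the shift along the tool's x, y, z in mm, a list of three; "twist": the turn, a rotation vector about the tool's x, y, z in rad, a list of three; "grip": the opening, from -1 (shut) to 1 (fully open). A call has exactly 10 rows; each row shifts and turns the pose as measured when the row begins, along the tool's axes as they then stand; what a row does not reach is not made up. A row lasts 1/10 s, in which the tool goes at most 50 mm and 8.59 degrees, less where a joint would pass 70% of its speed; a pose out of reach is approached as far as the arm can. A call is refused whole if a number of a shift passes 50 or a number of a turn 0.15, either way. A call with a gripper value outside its range is refused whole. The fingers move at their own pace and stop on an object; FORCE is the grip in N (left out, the last holds). Time passes only in rows, so rows that do not move let the fingers close, or fill a call up. It gives the time, the measured TCP pose, the force and the opening at its end, in the units of the state.
- robot.read_state(): the state, without advancing time (a new reading comes with each control period).
- robot.read_camera(name): name is "side" or "top"; returns (picture, depth): 480x640x3 uint8, red, green, blue; 480x640 float32, m along the optical axis (not along the pixel's ray), 0 where there is no reading.
- robot.camera_info(name): a dict with "vertical_fov" (degrees; the focal length in pixels is half the picture's height over the tangent of half this angle, whatever the lens; pixels are square), "cx", "cy" (the principal point, pixels), "cam_to_world" (4x4, takes a point from camera to world coordinates). Camera axes: x right, y up, looking along -z (the intrinsics and any distortion apply to the point x, -y, -z); pixel columns grow to the right and rows downward; lengths in m; the calibration is good to about 2 mm. A picture is of the moment at which its call begins. camera_info takes no time and is no camera call.
- robot.close_job(): hands the job in, once; it reports no verdict.
The state is a dict: "t": time; "q": joint angles; "dq": joint speeds; "joint_torque": joint torques, N m; "tool_pos": TCP position; "orientation": TCP orientation; "force": force on the tool from outside, world axes, zero at the start; "wrist_torque": the same for the moment, N m; "opening": finger opening in m.
Only numpy, scipy, OpenCV 4.12 (cv2) and the standard library are available. Lean on these libraries where they do the work, as an engineer would, in place of code of your own. Each camera call takes 0.05 s, during which the arm holds its last target. There are 200 camera calls.

## Working session

There is one attempt and no reset: what is moved stays moved. The work goes in short steps, Python scripts to look and compute and a shell command to move; the robot and the scene stay as the last step left them, time stands still between calls to the robot, and variables do not carry over. Pictures are saved under pics/ and viewed, about 8 in all and at most 12, crops included, and the job is handed in when it is done.

```bash
mkdir -p pics; cat > h.py <<'E'
import numpy as np, cv2
from plant import robot
from scipy.spatial.transform import Rotation as R
def cam(n):
    i=robot.camera_info(n); f=240/np.tan(np.radians(i['vertical_fov'])/2)
    return i,f,np.array(i['cam_to_world'])
def ray(n,u,v):
    i,f,T=cam(n); d=np.array([(u-i['cx'])/f,-(v-i['cy'])/f,-1.]); return T[:3,3],T[:3,:3]@d
def plane(n,u,v,z):
    o,d=ray(n,u,v); return o+d*(z-o[2])/d[2]
def cloud(n,dep):
    i,f,T=cam(n); v,u=np.mgrid[:480,:640]
    p=np.stack([(u-i['cx'])/f*dep,-(v-i['cy'])/f*dep,-dep],-1)
    return p@T[:3,:3].T+T[:3,3]
def proj(n,P):
    i,f,T=cam(n); c=(np.asarray(P)-T[:3,3])@T[:3,:3]
    return np.array([i['cx']+f*c[0]/-c[2], i['cy']+f*c[1]/c[2]])
E
python3 - <<'E'
from h import *
s=robot.read_state(); print({k:np.round(v,3).tolist() for k,v in s.items()})
for n in('side','top'):
    i=robot.camera_info(n); print(n,{k:(np.round(v,3).tolist() if not isinstance(v,str) else v) for k,v in i.items()})
    p,d=robot.read_camera(n); cv2.imwrite(f'pics/{n}0.png',p[...,::-1]); np.savez(f'{n}0.npz',p=p,d=d); print((d>0).mean())
E
```

```text
{'t': 0.0, 'q': [-1.202, 0.131, 1.489, -0.0, 1.523, -0.085], 'dq': [0.0, 0.001, -0.001, -0.0, -0.002, -0.001], 'joint_torque': [-0.002, -55.984, -49.176, 0.077, 0.036, -0.0], 'tool_pos': [0.263, -0.539, 0.218], 'orientation': [-3.059, -0.706, 0.0], 'force': [-0.598, -0.135, 0.105], 'wrist_torque': [-0.014, 0.014, -0.015], 'opening': 0.093}
side {'vertical_fov': 46.984, 'cx': 326.063, 'cy': 236.877, 'cam_to_world': [[0.984, 0.115, -0.138, 0.286], [-0.179, 0.569, -0.803, -1.013], [-0.014, 0.814, 0.58, 0.813], [0.0, 0.0, 0.0, 1.0]]}
0.9961360677083333
top {'vertical_fov': 54.768, 'cx': 328.036, 'cy': 243.613, 'cam_to_world': [[0.005, 0.984, -0.18, 0.216], [-1.0, 0.009, 0.02, -0.097], [0.022, 0.18, 0.983, 1.297], [0.0, 0.0, 0.0, 1.0]]}
0.9960611979166667
```

View pics/top0.png

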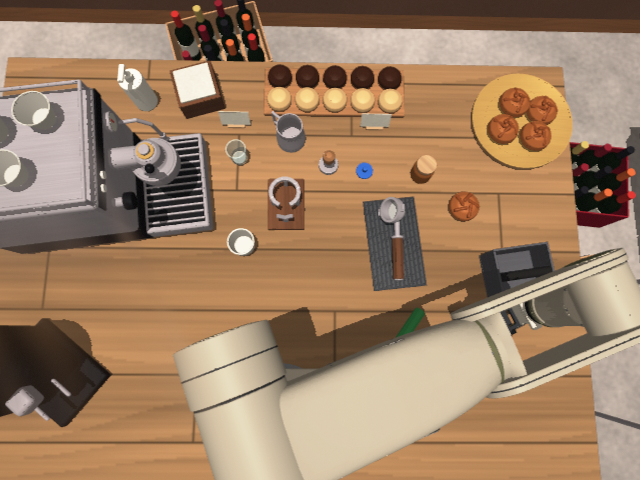

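View pics/side0.png

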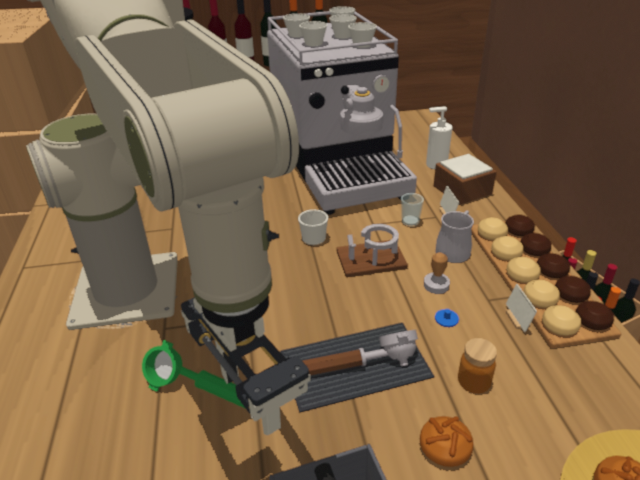

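The top picture shows the portafilter on the mat: head at (391,210), handle from (398,235) to (399,280). The stand ring is at (285,192) with its saddle near (286,215), the blue disc at (364,171) and the group at about (155,155). Two things could be taken for the portafilter: the steel one with the brown handle at top (395,240) / side (370,355), and the green one at top (412,322) / side (190,375). I choose the steel one, as described. The disc is the only blue thing there, and the bun could only be confused with those on the plate.

```bash
python3 - <<'E'
from h import *
D={n:np.load(f'{n}0.npz') for n in('side','top')}
C={n:cloud(n,D[n]['d']) for n in D}
H={n:cv2.cvtColor(D[n]['p'],cv2.COLOR_RGB2HSV) for n in D}
a=cv2.resize(D['top']['p'][140:300,250:450],None,fx=4,fy=4,interpolation=cv2.INTER_CUBIC)[:,:,::-1][:600,:800]
b=cv2.resize(D['side']['p'][60:180,260:420],None,fx=2,fy=2,interpolation=cv2.INTER_CUBIC)[:,:,::-1]
a=cv2.resize(a,(600,450)); m=np.zeros((450,800,3),np.uint8); m[:,:600]=a; m[:150,600:]=cv2.resize(b,(200,150)); 
b2=cv2.resize(D['top']['p'][110:220,100:220],(200,184),interpolation=cv2.INTER_CUBIC)[:,:,::-1]; m[160:344,600:]=b2
cv2.imwrite('pics/crop1.png',m)
def comp(n,lo,hi,box,name):
    u0,v0,u1,v1=box; M=np.zeros((480,640),np.uint8); M[v0:v1,u0:u1]=cv2.inRange(H[n],lo,hi)[v0:v1,u0:u1]
    k,l,st,ce=cv2.connectedComponentsWithStats(M); j=1+st[1:,4].argmax(); mm=l==j
    P=C[n][mm]; print(name,n,st[j].tolist(),ce[j].round(1),'med',np.median(P,0).round(4),'zmin/max',np.percentile(P[:,2],[2,98]).round(4)); return mm,ce[j]
# counter height sanity
for n,b in(('top',(300,240,350,290)),('side',(450,280,470,300))): print(n,'counter z',np.median(C[n][b[1]:b[3],b[0]:b[2],2]),np.std(C[n][b[1]:b[3],b[0]:b[2],2]))
for n,b in(('top',(350,155,380,185)),('side',(430,305,465,330))):
    mm,c=comp(n,(100,120,60),(130,255,255),b,'disc'); print(plane(n,*c,.006))
for n,b in(('top',(385,225,412,290)),('side',(295,340,370,380))):
    mm,c=comp(n,(0,90,30),(15,255,200),b,'handle')
    print(plane(n,*c,.023+.008)); r=cv2.minAreaRect(np.argwhere(mm)[:,::-1].astype(np.float32)); bp=cv2.boxPoints(r); print(r); print([plane(n,*q,.03)[:2].round(4).tolist() for q in bp])
# mat
for n,b in(('top',(355,190,435,300)),):
    mm,c=comp(n,(0,0,20),(179,60,90),b,'mat')
    cn=max(cv2.findContours(mm.astype(np.uint8),0,2)[0],key=cv2.contourArea); r=cv2.minAreaRect(cn); print([plane(n,*q,.004)[:2].round(4).tolist() for q in cv2.boxPoints(r)],plane(n,*r[0],.004))
# stand foot and ring
mm,c=comp('top',(0,60,20),(15,255,110),(260,170,315,240),'foot')
cn=max(cv2.findContours(mm.astype(np.uint8),0,2)[0],key=cv2.contourArea); r=cv2.minAreaRect(cn);print(r,[plane('top',*q,.012)[:2].round(4).tolist() for q in cv2.boxPoints(r)],plane('top',*r[0],.012))
for n,b in(('top',(255,165,320,245)),('side',(330,215,410,280))):
    P=C[n][b[1]:b[3],b[0]:b[2]].reshape(-1,3); Q=P[(P[:,2]>.064)&(P[:,2]<.08)]; c,rr=cv2.minEnclosingCircle(Q[:,:2].astype(np.float32)); print('ring',n,len(Q),c,rr,np.median(Q[:,2]),Q[:,:2].min(0),Q[:,:2].max(0))
# group
for n,b in(('top',(100,120,215,215)),('side',(320,70,400,140))):
    P=C[n][b[1]:b[3],b[0]:b[2]].reshape(-1,3); 
    for lo,hi in((.2,.235),(.235,.25),(.25,.28),(.28,.3),(.3,.33)):
        Q=P[(P[:,2]>lo)&(P[:,2]<hi)]
        if len(Q): print('grp',n,lo,len(Q),Q.min(0).round(3),Q.max(0).round(3),np.median(Q,0).round(3))
E
```

```text
top counter z -0.0008255341528300431 0.06865164617802337
side counter z 0.0017734355373985045 0.04054230266394143
disc top [357, 163, 16, 16, 196] [364.  170.4] med [ 0.6689 -0.2273  0.0051] zmin/max [-0.0009  0.0255]
[ 0.67039066 -0.22753776  0.006     ]
disc side [435, 310, 23, 17, 302] [446.3 317.6] med [ 0.6688 -0.2344  0.0079] zmin/max [0.0039 0.0257]
[ 0.67133822 -0.23084205  0.006     ]
handle top [392, 238, 12, 41, 439] [397.4 258. ] med [ 0.4085 -0.3146  0.0322] zmin/max [0.001  0.0407]
[ 0.40867533 -0.31534842  0.031     ]
((397.3968505859375, 258.0251159667969), (40.38162612915039, 10.782310485839844), 87.61405944824219)
[[0.4649, -0.2994], [0.4664, -0.3296], [0.3532, -0.3316], [0.3518, -0.3018]]
handle side [303, 350, 59, 25, 893] [333.4 361.9] med [ 0.4137 -0.328   0.0336] zmin/max [0.0156 0.0414]
[ 0.41382267 -0.32611713  0.031     ]
((332.44232177734375, 362.2115478515625), (16.277639389038086, 57.658145904541016), 78.69007110595703)
[[0.3586, -0.3093], [0.4683, -0.302], [0.4651, -0.3416], [0.3587, -0.348]]
mat top [363, 197, 63, 94, 3343] [393.8 246.2] med [ 0.4467 -0
[... 829 characters left out ...]
 ]
grp top 0.235 678 [0.473 0.242 0.235] [0.682 0.392 0.25 ] [0.579 0.282 0.245]
grp top 0.25 876 [0.466 0.246 0.25 ] [0.694 0.392 0.28 ] [0.581 0.328 0.264]
grp top 0.28 1527 [0.461 0.266 0.28 ] [0.686 0.391 0.3  ] [0.591 0.342 0.291]
grp top 0.3 687 [0.457 0.266 0.3  ] [0.679 0.393 0.33 ] [0.593 0.368 0.31 ]
grp side 0.2 892 [0.512 0.237 0.2  ] [0.732 0.408 0.235] [0.595 0.369 0.221]
grp side 0.235 543 [0.516 0.237 0.235] [0.735 0.412 0.25 ] [0.599 0.277 0.243]
grp side 0.25 954 [0.505 0.243 0.25 ] [0.733 0.409 0.28 ] [0.6   0.322 0.263]
grp side 0.28 881 [0.506 0.261 0.28 ] [0.734 0.408 0.3  ] [0.603 0.373 0.291]
grp side 0.3 937 [0.513 0.26  0.3  ] [0.733 0.409 0.33 ] [0.605 0.379 0.312]
```

View pics/crop1.png

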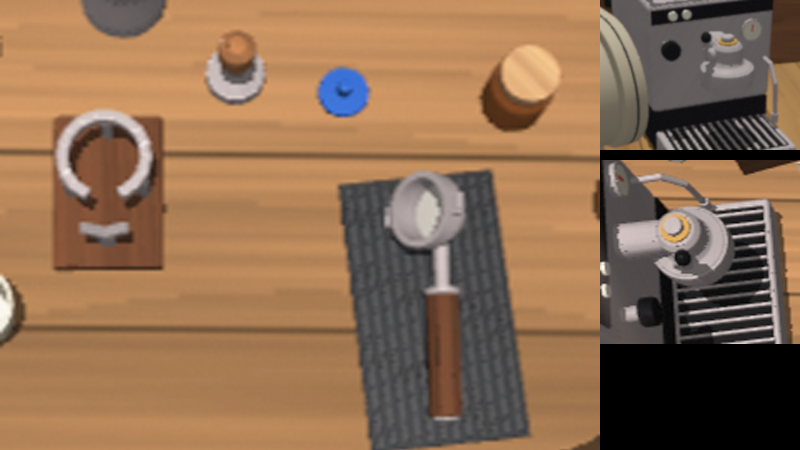

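The crop confirms the choice. The steel portafilter has its brown handle towards the robot (handle at crop (445,355)) and its mouth tipped to the image's left, i.e. +Y, as the 50° roll predicts. The stand's gap and saddle (105,232) face −x, towards the robot. One more measuring pass will refine the portafilter's axis, ring, bell and yaws.

```bash
python3 - <<'E'
from h import *
from scipy.optimize import least_squares
D={n:np.load(f'{n}0.npz') for n in('side','top')}
C={n:cloud(n,D[n]['d']) for n in D}
H={n:cv2.cvtColor(D[n]['p'],cv2.COLOR_RGB2HSV) for n in D}
def fit(Q,c0,r):
    s=least_squares(lambda c:np.hypot(*(Q[:,:2]-c).T)-r,c0,loss='soft_l1',f_scale=.002); return s.x.round(4),np.median(abs(s.fun)).round(4)
for n in C:
    P=C[n].reshape(-1,3); hs=H[n].reshape(-1,3)
    # handle top
    m=(P[:,2]>.030)&(P[:,2]<.045)&(abs(P[:,0]-.409)<.055)&(abs(P[:,1]+.318)<.02)&(hs[:,0]<16)&(hs[:,1]>90)
    Q=P[m]; c=Q.mean(0); w=np.linalg.svd(Q-c)[2][0]; w*=np.sign(w[0]); print(n,'handle',m.sum(),c.round(4),'dir',w.round(3),'y at .41',c[1]+(.41-c[0])*w[1]/w[0],'x range',Q[:,0].min().round(4),Q[:,0].max().round(4),'zmax',np.percentile(Q[:,2],95).round(4))
    # head: rim/lug highest
    m=(P[:,2]>.012)&(P[:,2]<.13)&(abs(P[:,0]-.545)<.06)&(abs(P[:,1]+.31)<.06)
    Q=P[m]; print(n,'head',m.sum(),np.percentile(Q,[1,99],axis=0).round(4).tolist())
    # ring
    m=(P[:,2]>.065)&(P[:,2]<.078)&(P[:,0]>.535)&(np.hypot(P[:,0]-.585,P[:,1]+.003)<.055)
    Q=P[m]; print(n,'ring',len(Q),fit(Q,[.585,-.003],.038),np.median(Q[:,2]))
    m=(P[:,2]>.045)&(P[:,2]<.075)&(abs(P[:,0]-.52)<.015)&(abs(P[:,1]+.003)<.035); Q=P[m]; print(n,'saddle',len(Q),Q.mean(0).round(4),Q.min(0).round(4),Q.max(0).round(4))
    # foot
    m=(P[:,2]>.004)&(P[:,2]<.022)&(P[:,0]>.48)&(P[:,0]<.66)&(abs(P[:,1]+.003)<.07)&(hs[:,0]<16)&(hs[:,2]<125); Q=P[m]
    r=cv2.minAreaRect(Q[:,:2].astype(np.float32)); print(n,'foot',len(Q),r)
    # bell
    for lo,hi in((.207,.22),(.22,.235),(.235,.245),(.245,.255),(.255,.265),(.265,.285),(.285,.3),(.3,.315)):
        m=(P[:,2]>lo)&(P[:,2]<hi)&(P[:,1]<.33)&(P[:,1]>.2)&(P[:,0]>.5)&(P[:,0]<.665); Q=P[m]
        if len(Q)>10: print(n,'bell',lo,len(Q),fit(Q,[.592,.295],.0555),fit(Q,[.592,.295],.033),Q[:,:2].min(0).round(4),Q[:,:2].max(0).round(4))
    # face
    m=(P[:,2]>.16)&(P[:,2]<.32)&(P[:,1]>.33)&(P[:,1]<.43)&((abs(P[:,0]-.595)>.06))&(P[:,0]>.45)&(P[:,0]<.72); Q=P[m]
    q=cv2.fitLine(Q[:,:2].astype(np.float32),cv2.DIST_HUBER,0,.01,.01).ravel(); print(n,'face',len(Q),q,np.degrees(np.arctan(q[1]/q[0])))
    m=(P[:,2]>.06)&(P[:,2]<.09)&(P[:,1]>.12)&(P[:,1]<.36)&(P[:,0]>.38)&(P[:,0]<.8); Q=P[m]; print(n,'tray',len(Q),np.median(Q[:,2]),cv2.minAreaRect(Q[:,:2].astype(np.float32)))
E
```

```text
side handle 586 [ 0.4148 -0.3238  0.0356] dir [ 0.999 -0.011  0.036] y at .41 -0.32376920245834245 x range 0.3586 0.4636 zmax 0.0399
side head 1001 [[0.4873, -0.3417, 0.0153], [0.575, -0.3036, 0.0805]]
side ring 427 (array([ 0.5852, -0.0056]), np.float64(0.0028)) 0.0726337594024673
side saddle 80 [ 0.5184 -0.0012  0.0594] [ 0.5134 -0.026   0.0451] [0.5244 0.0157 0.0707]
side foot 1289 ((0.5661230087280273, -0.009059954434633255), (0.14714281260967255, 0.10106167197227478), 2.0637476444244385)
side bell 0.207 152 (array([0.6102, 0.2987]), np.float64(0.0013)) (array([0.6044, 0.2742]), np.float64(0.0042)) [0.5545 0.2367] [0.6598 0.298 ]
side bell 0.22 220 (array([0.61  , 0.2976]), np.float64(0.0014)) (array([0.6045, 0.2729]), np.float64(0.0045)) [0.5538 0.2383] [0.6582 0.2936]
side bell 0.235 169 (array([0.6098, 0.2983]), np.float64(0.0016)) (array([0.6043, 0.2733]), np.float64(0.0039)) [0.5538 0.2366] [0.6598 0.301 ]
side bell 0.245 305 (array([0.6111, 0.307 ]), np.float64(0.0047)) (array([0.6062, 0.2813]), np.float64(0.0064)) [0.555  0.2385] [0.6641 0.3226]
side bell 0.255 160 (array(
[... 1890 characters left out ...]
6081, 0.2972]), np.float64(0.0015)) [0.501  0.2586] [0.6384 0.3282]
top bell 0.265 174 (array([0.6142, 0.3222]), np.float64(0.004)) (array([0.5963, 0.2995]), np.float64(0.0055)) [0.501  0.2646] [0.6264 0.3298]
top bell 0.285 470 (array([0.5504, 0.2891]), np.float64(0.012)) (array([0.6137, 0.3031]), np.float64(0.0063)) [0.5001 0.2659] [0.638  0.3299]
top bell 0.3 159 (array([0.5537, 0.3067]), np.float64(0.006)) (array([0.5761, 0.3001]), np.float64(0.0062)) [0.5873 0.2773] [0.6275 0.316 ]
top face 2018 [0.99532384 0.09659415 0.5452576  0.37794843] 5.54308
top tray 4308 0.07623320430086744 ((0.5826234221458435, 0.23995357751846313), (0.23988577723503113, 0.33731013536453247), 89.96320343017578)
```

Measured and checked against the given sizes:
- **Bell axis:** (.610, .298). Both views agree, the radius residual is about 1 mm, and the face is 86 mm behind it (85 given). Machine yaw is about +6°.
- **Stand ring:** (.585, −.004), saddle towards −x.
- **Disc:** (.670, −.229).
- **Handle axis:** y ≈ −.318, ends at x .354 to .4655 (112 mm of the 117), so the head's axis is at x ≈ .542.

First move: above the handle.

```bash
cat > d.py <<'E'
import sys
from h import *
# d.py x y z yaw tilt [lean] : remaining twist (tool axes), then remaining shift (mm, axes after the twist / axes now)
a=[float(v) for v in sys.argv[1:]]; s=robot.read_state(); Rc=R.from_rotvec(s['orientation'])
if a:
    a+= [0]*(6-len(a)); Rt=R.from_euler('ZXY',a[3:6],degrees=True)*R.from_euler('x',180,degrees=True)
    dp=1000*(np.array(a[:3])-s['tool_pos']); print('twist',(Rc.inv()*Rt).as_rotvec().round(3),'shift after',Rt.inv().apply(dp).round(1),'now',Rc.inv().apply(dp).round(1))
e=(Rc*R.from_euler('x',180,degrees=True)).as_euler('ZXY',degrees=True)
print('t',round(s['t'],2),'pos',np.round(s['tool_pos'],4),'yaw/tilt/lean',e.round(1),'F',np.round(s['force'],1),'M',np.round(s['wrist_torque'],2),'open',round(s['opening'],4),'q',np.round(s['q'],2))
E
python3 -m pendant '[{"translation":[0,0,0],"twist":[0,0,0.147],"grip":0.3},{"translation":[0,0,0],"twist":[0,0,0.147],"grip":0.3},{"translation":[0,0,0],"twist":[0,0,0.147],"grip":0.3},{"translation":[0,0,0],"twist":[-0.087,0,0],"grip":0.3},{"translation":[33,-45,15],"twist":[0,0,0],"grip":0.3},{"translation":[33,-45,15],"twist":[0,0,0],"grip":0.3},{"translation":[33,-45,15],"twist":[0,0,0],"grip":0.3},{"translation":[33,-45,15],"twist":[0,0,0],"grip":0.3},{"translation":[33,-45,15],"twist":[0,0,0],"grip":0.3},{"translation":[0,0,0],"twist":[0,0,0],"grip":0.3}]' 60
python3 d.py .427 -.318 .012 0.8 -5
```

```text
t: 1.1
tool_pos: [0.4074, -0.3432, 0.1277]
orientation: [3.059, -0.012, -0.007]
force: [-1.0, -0.3, -0.0]
opening: 0.0602
twist [-0.005  0.006 -0.022] shift after [ 20.  -34.9 113.1] now [ 19.9 -34.8 113.1]
t 1.1 pos [ 0.4074 -0.3432  0.1277] yaw/tilt/lean [-0.4 -4.7  0.3] F [-1.  -0.3 -0. ] M [ 0.08 -0.    0.01] open 0.0602 q [-0.75 -0.04  1.83 -0.07  1.29  0.84]
```

```bash
python3 -m pendant '[{"translation":[20,-35,0],"twist":[-0.005,0.006,-0.022],"grip":0.3},{"translation":[0,0,0],"twist":[0,0,0],"grip":0.3},{"translation":[0,0,30],"twist":[0,0,0],"grip":0.3},{"translation":[0,0,30],"twist":[0,0,0],"grip":0.3},{"translation":[0,0,25],"twist":[0,0,0],"grip":0.3},{"translation":[0,0,15],"twist":[0,0,0],"grip":0.3},{"translation":[0,0,10],"twist":[0,0,0],"grip":0.3},{"translation":[0,0,0],"twist":[0,0,0],"grip":0.3},{"translation":[0,0,0],"twist":[0,0,0],"grip":0.3},{"translation":[0,0,0],"twist":[0,0,0],"grip":0.3}]' 60
python3 d.py .427 -.318 .012 0.8 -5
```

```text
t: 2.1
tool_pos: [0.4272, -0.3223, 0.0136]
orientation: [3.051, 0.025, 0.001]
force: [-0.6, -0.4, -0.7]
opening: 0.0604
twist [ 0.004 -0.     0.003] shift after [-0.1 -4.5  1.2] now [-0.1 -4.5  1.2]
t 2.1 pos [ 0.4272 -0.3223  0.0136] yaw/tilt/lean [ 1.  -5.2  0. ] F [-0.6 -0.4 -0.7] M [ 0.1   0.01 -0.  ] open 0.0604 q [-0.69  0.11  1.91 -0.08  1.06  0.9 ]
```

```bash
python3 -m pendant '[{"translation":[0,-4.5,1],"twist":[0,0,0],"grip":0.3},{"translation":[0,0,0],"twist":[0,0,0],"grip":-0.2},{"translation":[0,0,0],"twist":[0,0,0],"grip":-1},{"translation":[0,0,0],"twist":[0,0,0],"grip":-1},{"translation":[0,0,0],"twist":[0,0,0],"grip":-1},{"translation":[0,0,0],"twist":[0,0,0],"grip":-1},{"translation":[0,0,0],"twist":[0,0,0],"grip":-1},{"translation":[0,0,0],"twist":[0,0,0],"grip":-1},{"translation":[0,0,0],"twist":[0,0,0],"grip":-1},{"translation":[0,0,0],"twist":[0,0,0],"grip":-1}]' 60
python3 d.py .427 -.318 .16 0.8 -5
```

```text
t: 3.1
tool_pos: [0.4293, -0.319, 0.0155]
orientation: [3.047, 0.026, 0.007]
force: [-0.2, -0.3, 0.7]
opening: 0.0281
twist [ 0.007 -0.004  0.003] shift after [  -2.2   11.5 -144. ] now [  -1.6   12.6 -143.9]
t 3.1 pos [ 0.4293 -0.319   0.0155] yaw/tilt/lean [ 1.  -5.4 -0.2] F [-0.2 -0.3  0.7] M [ 0.06  0.05 -0.06] open 0.0281 q [-0.69  0.1   1.92 -0.08  1.06  0.9 ]
```

```bash
python3 -m pendant '[{"translation":[0,1,-12],"twist":[0,0,0],"grip":-1},{"translation":[0,3,-36],"twist":[0,0,0],"grip":-1},{"translation":[0,3,-46],"twist":[0,0,0],"grip":-1},{"translation":[0,4,-46],"twist":[0,0,0],"grip":-1},{"translation":[0,2,-20],"twist":[0.1,0,0],"grip":-1},{"translation":[0,0,0],"twist":[0.14,0,0],"grip":-1},{"translation":[0,0,0],"twist":[0.14,0,0],"grip":-1},{"translation":[0,0,0],"twist":[0.14,0,0],"grip":-1},{"translation":[0,0,0],"twist":[0.14,0,0],"grip":-1},{"translation":[0,0,0],"twist":[0,0,0],"grip":-1}]' 60
python3 d.py .427 -.318 .18 0 45
python3 - <<'E'
from h import *
p,d=robot.read_camera('side'); np.savez('side1.npz',p=p,d=d)
q,d2=robot.read_camera('top'); np.savez('top1.npz',p=q,d=d2)
m=np.hstack([cv2.resize(p[180:420,240:480],(400,400)),cv2.resize(q[120:360,300:540],(400,400))]); cv2.imwrite('pics/grip1.png',m[...,::-1])
E
```

```text
t: 4.1
tool_pos: [0.4249, -0.3128, 0.1843]
orientation: [-2.547, -0.032, 0.011]
force: [-1.5, -0.2, -6.0]
opening: 0.0283
twist [0.191 0.017 0.019] shift after [ 2.1  6.7 -0.6] now [2.  6.7 0.6]
t 4.1 pos [ 0.4249 -0.3128  0.1843] yaw/tilt/lean [ 1.4 34.1  0. ] F [-1.5 -0.2 -6. ] M [-0.74  0.39  0.05] open 0.0283 q [-0.96  0.4   1.35  0.33  1.88  0.61]
```

View pics/grip1.png

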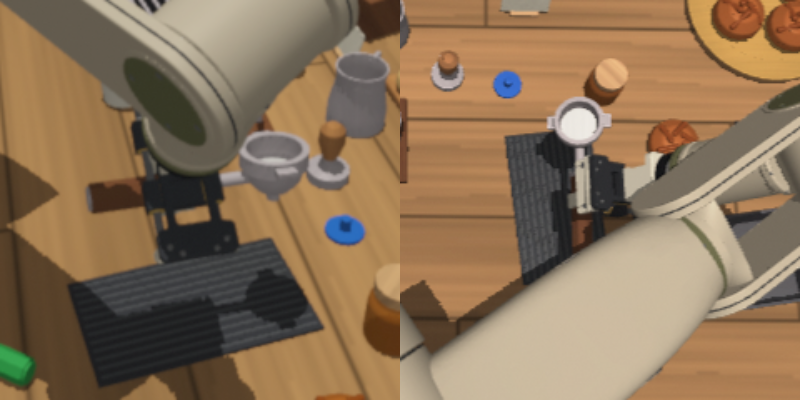

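The view shows the handle held, the head at top pixel (408,193), with the mouth nearly upright (11° of tilt still to come). Now finish the tilt and carry it over towards the stand.

```bash
python3 -m pendant '[{"translation":[0,0,0],"twist":[0.1,0.008,0.01],"grip":-1},{"translation":[0,0,0],"twist":[0.09,0.008,0.01],"grip":-1},{"translation":[0,-20,20],"twist":[0,0,0],"grip":-1},{"translation":[0,-32,32],"twist":[0,0,0],"grip":-1},{"translation":[0,-34,34],"twist":[0,0,0],"grip":-1},{"translation":[0,-34,34],"twist":[0,0,0],"grip":-1},{"translation":[0,-34,34],"twist":[0,0,0],"grip":-1},{"translation":[0,-34,34],"twist":[0,0,0],"grip":-1},{"translation":[0,-15,15],"twist":[0,0,0],"grip":-1},{"translation":[0,0,0],"twist":[0,0,0],"grip":-1}]' 60
python3 d.py .47 -.02 .184 -1 45
python3 - <<'E'
from h import *
p,d=robot.read_camera('side'); np.savez('side2.npz',p=p,d=d)
q,d2=robot.read_camera('top'); np.savez('top2.npz',p=q,d=d2)
for n,dd in(('side',d),('top',d2)):
    P=cloud(n,dd).reshape(-1,3); s=robot.read_state()['tool_pos']
    Q=P[(P[:,0]>s[0]+.06)&(P[:,0]<s[0]+.2)&(abs(P[:,1]-s[1])<.08)&(P[:,2]>.14)&(P[:,2]<.27)]
    print(n,len(Q),np.percentile(Q,[1,50,99],axis=0).round(4).tolist())
    z=np.percentile(Q[:,2],99)
    T=Q[Q[:,2]>z-.009]; print('ring pts',len(T),cv2.minEnclosingCircle(T[:,:2].astype(np.float32)))
    A=np.c_[T[:,:2]-T[:,:2].mean(0),np.ones(len(T))]; print('plane slope',np.linalg.lstsq(A,T[:,2],rcond=None)[0].round(4))
m=np.hstack([cv2.resize(p[100:340,240:480],(400,400)),cv2.resize(q[120:360,200:440],(400,400))]); cv2.imwrite('pics/grip2.png',m[...,::-1])
E
```

```text
t: 5.2
tool_pos: [0.4276, -0.0123, 0.1899]
orientation: [-2.418, -0.031, -0.027]
force: [-0.6, 1.0, -2.9]
opening: 0.0281
twist [0.061 0.002 0.043] shift after [42.5  9.1 -0.7] now [42.1 10.9 -0.2]
t 5.2 pos [ 0.4276 -0.0123  0.1899] yaw/tilt/lean [ 2.3 41.4 -2.1] F [-0.6  1.  -2.9] M [-0.73  0.25  0.01] open 0.0281 q [-0.66 -0.05  1.9   0.57  1.74  0.85]
side 915 [[0.4917, -0.0617, 0.1745], [0.5404, -0.0258, 0.2187], [0.5749, 0.0175, 0.2337]]
ring pts 334 ((0.5411674976348877, -0.019431905820965767), 0.044831905514001846)
plane slope [ 0.0275 -0.017   0.2293]
top 834 [[0.4994, -0.0607, 0.1976], [0.5452, -0.0172, 0.2119], [0.577, 0.0238, 0.2327]]
ring pts 306 ((0.5449740886688232, -0.018693966791033745), 0.044680118560791016)
plane slope [ 0.0166 -0.0277  0.2283]
```

View pics/grip2.png

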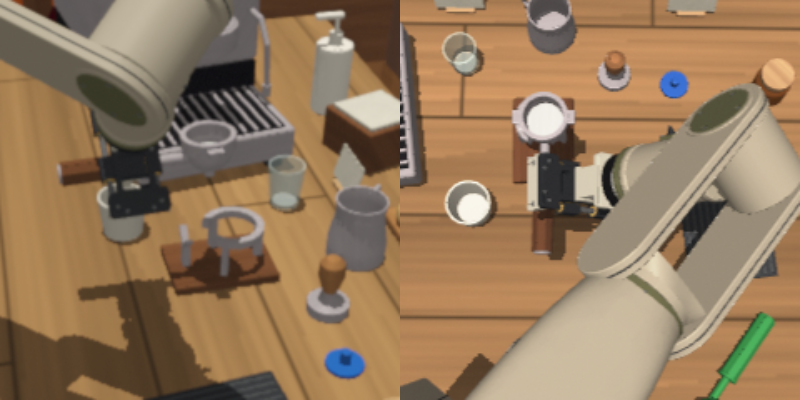

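```bash
cat > rim.py <<'E'
from h import *
from scipy.optimize import least_squares
def fit(Q,c0,r):
    s=least_squares(lambda c:np.hypot(*(Q[:,:2]-c).T)-r,c0,loss='soft_l1',f_scale=.002); return s.x,np.median(abs(s.fun)).round(4)
def rim(P,c,z):
    "annulus of the rim's top face: centre, height, slope"
    for _ in range(4):
        rr=np.hypot(*(P[:,:2]-c).T); Q=P[(rr>.026)&(rr<.039)&(abs(P[:,2]-z)<.006)]; z=np.median(Q[:,2]); c,e=fit(Q,c,.0325)
    A=np.c_[Q[:,:2]-c,np.ones(len(Q))]; sl=least_squares(lambda w:A@w-Q[:,2],[0,0,z],loss='soft_l1',f_scale=.001).x
    return c.round(4),round(z,4),e,len(Q),sl.round(4)
E
python3 - <<'E'
from rim import *
for n in('side','top'):
    P=cloud(n,np.load(f'{n}2.npz')['d']).reshape(-1,3); print(n,rim(P,np.array([.543,-.019]),.231))
    d=np.load(f'{n}0.npz')['d'];P=cloud(n,d).reshape(-1,3)
    Q=P[(abs(P[:,2]-.072)<.004)&(P[:,0]>.53)&(np.hypot(P[:,0]-.585,P[:,1]+.004)<.05)]; print(' ring',fit(Q,[.585,-.004],.038),len(Q))
    Q=P[(abs(P[:,2]-.06)<.006)&(np.hypot(P[:,0]-.47,P[:,1]-.1)<.07)]; print(' cup',cv2.minEnclosingCircle(Q[:,:2].astype(np.float32)),len(Q))
E
python3 d.py .47 -.02 .184 -0.5 44 -1.2
```

```text
side (array([ 0.5427, -0.0192]), np.float64(0.229), np.float64(0.0019), 329, array([ 0.031 , -0.027 ,  0.2292]))
 ring (array([ 0.58529295, -0.00491349]), np.float64(0.003)) 354
 cup ((0.4453771710395813, 0.11308595538139343), 0.04014411196112633) 241
top (array([ 0.5426, -0.0177]), np.float64(0.2282), np.float64(0.0021), 292, array([ 0.0234, -0.0381,  0.2282]))
 ring (array([ 0.58534273, -0.00233086]), np.float64(0.0026)) 248
 cup ((0.44772869348526, 0.11397004127502441), 0.037569690495729446) 144
twist [0.044 0.015 0.036] shift after [41.6  7.7  1.9] now [41.3  9.1  1.6]
t 5.3 pos [ 0.4284 -0.0148  0.1901] yaw/tilt/lean [ 2.2 41.4 -2.2] F [ 0.4 -0.4 -3.7] M [-0.71  0.23  0.  ] open 0.0278 q [-0.66 -0.05  1.9   0.57  1.74  0.85]
```

```bash
python3 -m pendant '[{"translation":[0,0,0],"twist":[0.036,0.009,0.041],"grip":-1},{"translation":[8,4,10],"twist":[0,0,0],"grip":-1},{"translation":[11,5,14],"twist":[0,0,0],"grip":-1},{"translation":[11,5,14],"twist":[0,0,0],"grip":-1},{"translation":[11,5,13],"twist":[0,0,0],"grip":-1},{"translation":[0,0,0],"twist":[0,0,0],"grip":-1},{"translation":[0,0,0],"twist":[0,0,0],"grip":-1},{"translation":[0,0,0],"twist":[0,0,0],"grip":-1},{"translation":[0,0,0],"twist":[0,0,0],"grip":-1},{"translation":[0,0,0],"twist":[0,0,0],"grip":-1}]' 60
python3 d.py .47 .007 .14 -0.5 43.5 -0.6
python3 - <<'E'
from rim import *
for n in('side','top'):
    p,d=robot.read_camera(n);np.savez(f'{n}3.npz',p=p,d=d)
    s=robot.read_state()['tool_pos']; P=cloud(n,d).reshape(-1,3); r=rim(P,np.array([s[0]+.115,s[1]-.01]),s[2]+.037); print(n,r,'tcp',s.round(4) if hasattr(s,'round') else np.round(s,4))
E
```

```text
t: 6.3
tool_pos: [0.4752, -0.0027, 0.1368]
orientation: [-2.384, 0.045, -0.027]
force: [0.2, 0.5, -3.9]
opening: 0.0279
twist [ 0.003 -0.016 -0.018] shift after [-5.3 -9.2  4.3] now [-5.6 -9.1  4.2]
t 6.3 pos [ 0.4752 -0.0027  0.1368] yaw/tilt/lean [-2.  43.4 -0.5] F [ 0.2  0.5 -3.9] M [-0.76  0.34 -0.01] open 0.0279 q [-0.61  0.12  1.85  0.62  1.62  0.88]
side (array([ 0.5906, -0.0168]), np.float64(0.1736), np.float64(0.0019), 327, array([ 0.0127, -0.0007,  0.1736])) tcp [ 0.4753 -0.0027  0.137 ]
top (array([ 0.59  , -0.0145]), np.float64(0.1723), np.float64(0.0022), 263, array([ 0.0154, -0.0141,  0.1722])) tcp [ 0.4753 -0.0026  0.1369]
```

```bash
python3 -m pendant '[{"translation":[0,0,0],"twist":[0.003,-0.016,-0.018],"grip":-1},{"translation":[-5,-6.5,6.2],"twist":[0,0,0],"grip":-1},{"translation":[0,0,0],"twist":[0,0,0],"grip":-1},{"translation":[0,10.3,10.9],"twist":[0,0,0],"grip":-1},{"translation":[0,10.3,10.9],"twist":[0,0,0],"grip":-1},{"translation":[0,6.9,7.3],"twist":[0,0,0],"grip":-1},{"translation":[0,6.9,7.3],"twist":[0,0,0],"grip":-1},{"translation":[0,0,0],"twist":[0,0,0],"grip":-1},{"translation":[0,0,0],"twist":[0,0,0],"grip":-1},{"translation":[0,0,0],"twist":[0,0,0],"grip":-1}]' 60
python3 d.py .47 .007 .054 -0.5 43.5 -0.6
python3 - <<'E'
from rim import *
for n in('side','top'):
    p,d=robot.read_camera(n);np.savez(f'{n}4.npz',p=p,d=d)
    s=robot.read_state()['tool_pos']; P=cloud(n,d).reshape(-1,3); r=rim(P,np.array([s[0]+.115,s[1]-.01]),s[2]+.037); print(n,r,'tcp',np.round(s,4))
E
```

```text
t: 7.4
tool_pos: [0.4696, 0.0078, 0.0813]
orientation: [-2.381, 0.013, -0.014]
force: [-0.5, -0.4, -3.2]
opening: 0.0281
twist [-0.001  0.003  0.001] shift after [ 0.2 19.4 19.3] now [ 0.3 19.4 19.2]
t 7.4 pos [0.4696 0.0078 0.0813] yaw/tilt/lean [-0.4 43.6 -0.5] F [-0.5 -0.4 -3.2] M [-0.69  0.29  0.03] open 0.0281 q [-0.59  0.2   1.88  0.62  1.54  0.81]
side (array([ 0.586 , -0.0037]), np.float64(0.1181), np.float64(0.002), 275, array([ 0.03  , -0.0198,  0.1179])) tcp [0.4697 0.0077 0.0815]
top (array([ 0.5848, -0.0009]), np.float64(0.1169), np.float64(0.0021), 240, array([ 0.0003, -0.0193,  0.1168])) tcp [0.4699 0.0077 0.0817]
```

```bash
python3 -m pendant '[{"translation":[0,7.6,6.5],"twist":[0,0,0],"grip":-1},{"translation":[0,4.8,5.1],"twist":[0,0,0],"grip":-1},{"translation":[0,3.4,3.6],"twist":[0,0,0],"grip":-1},{"translation":[0,2.1,2.2],"twist":[0,0,0],"grip":-1},{"translation":[0,1.4,1.5],"twist":[0,0,0],"grip":-1},{"translation":[0,0,0],"twist":[0,0,0],"grip":-1},{"translation":[0,0,0],"twist":[0,0,0],"grip":-1},{"translation":[0,0,0],"twist":[0,0,0],"grip":-1},{"translation":[0,0,0],"twist":[0,0,0],"grip":-1},{"translation":[0,0,0],"twist":[0,0,0],"grip":-1}]' 60
python3 d.py .47 .007 .054 -0.5 43.5 -0.6
python3 - <<'E'
from rim import *
for n in('side','top'):
    p,d=robot.read_camera(n);np.savez(f'{n}5.npz',p=p,d=d)
    s=robot.read_state()['tool_pos']; P=cloud(n,d).reshape(-1,3); r=rim(P,np.array([s[0]+.115,s[1]-.01]),s[2]+.037); print(n,r,'tcp',np.round(s,4))
E
```

```text
t: 8.5
tool_pos: [0.4707, 0.006, 0.0558]
orientation: [-2.38, 0.007, -0.017]
force: [-2.4, -1.4, 0.0]
opening: 0.0281
twist [-0.002  0.002  0.006] shift after [-0.8  0.5  2. ] now [-0.8  0.5  2. ]
t 8.5 pos [0.4707 0.006  0.0558] yaw/tilt/lean [-0.  43.6 -0.8] F [-2.4 -1.4  0. ] M [-0.39  0.4   0.46] open 0.0281 q [-0.6   0.25  1.88  0.62  1.5   0.78]
side (array([ 0.5865, -0.0064]), np.float64(0.0958), np.float64(0.0017), 229, array([ 0.0611, -0.0132,  0.0952])) tcp [0.4707 0.006  0.0558]
top (array([ 0.5851, -0.0037]), np.float64(0.0944), np.float64(0.002), 227, array([ 0.0427, -0.0205,  0.0943])) tcp [0.4707 0.006  0.0558]
```

```bash
python3 -m pendant '[{"translation":[0,0.7,0.7],"twist":[0,-0.022,0.021],"grip":-1},{"translation":[0,0,0],"twist":[0,0,0],"grip":-1},{"translation":[0,0,0],"twist":[0,0,0],"grip":-0.3},{"translation":[0,0,0],"twist":[0,0,0],"grip":0.0},{"translation":[0,0,0],"twist":[0,0,0],"grip":0.1},{"translation":[0,0,0],"twist":[0,0,0],"grip":0.1},{"translation":[0,0,0],"twist":[0,0,0],"grip":0.1},{"translation":[0,0,0],"twist":[0,0,0],"grip":0.1},{"translation":[0,0,0],"twist":[0,0,0],"grip":0.1},{"translation":[0,0,0],"twist":[0,0,0],"grip":0.1}]' 60
python3 d.py .47 -.08 .14 0 43.5 0
python3 - <<'E'
from rim import *
ims=[]
for n in('side','top'):
    p,d=robot.read_camera(n);np.savez(f'{n}6.npz',p=p,d=d); ims.append(p)
    P=cloud(n,d).reshape(-1,3); print(n,rim(P,np.array([.5853,-.004]),.091))
m=np.hstack([cv2.resize(ims[0][180:300,310:430],(400,400)),cv2.resize(ims[1][150:290,230:370],(400,400))]); cv2.imwrite('pics/seat.png',m[...,::-1])
E
```

```text
t: 9.6
tool_pos: [0.4726, 0.0062, 0.0563]
orientation: [-2.379, 0.023, 0.02]
force: [-0.7, -0.6, 0.9]
opening: 0.0511
twist [-0.004  0.008 -0.023] shift after [  -2.6    4.9 -120. ] now [  -3.4    4.5 -120. ]
t 9.6 pos [0.4726 0.0062 0.0563] yaw/tilt/lean [-1.8 43.7  1.7] F [-0.7 -0.6  0.9] M [-0.28 -0.   -0.06] open 0.0511 q [-0.59  0.27  1.85  0.61  1.52  0.81]
side (array([ 0.587 , -0.0066]), np.float64(0.0905), np.float64(0.0019), 201, array([ 0.037 , -0.0153,  0.0898]))
top (array([ 0.5855, -0.0039]), np.float64(0.0882), np.float64(0.0022), 232, array([-0.0019,  0.0149,  0.0883]))
```

View pics/seat.png

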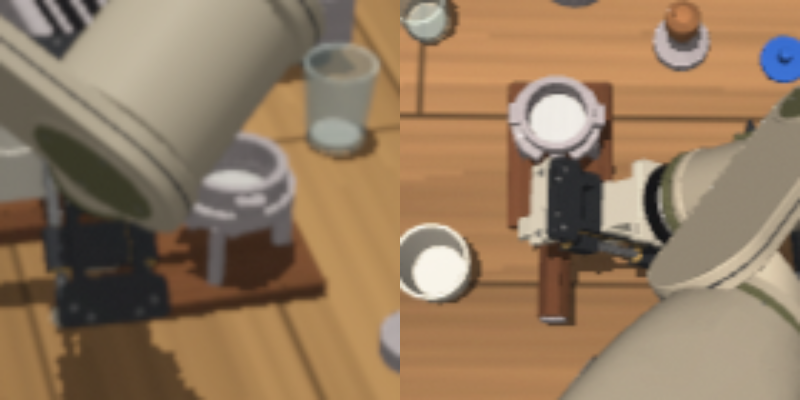

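The picture shows the rim sitting on the ring (top crop (558,115)), level and with the fingers open around the handle. Step 1 looks met. Now retreat and untilt.

```bash
python3 -m pendant '[{"translation":[0,0,-20],"twist":[0,0,0],"grip":0.1},{"translation":[0,0,-45],"twist":[0,0,0],"grip":0.1},{"translation":[0,0,-45],"twist":[0,0,0],"grip":0.1},{"translation":[0,0,-20],"twist":[-0.12,0,0],"grip":0.0},{"translation":[0,0,0],"twist":[-0.128,0,0],"grip":-0.2},{"translation":[0,0,0],"twist":[-0.128,0,0],"grip":-0.3},{"translation":[0,0,0],"twist":[-0.128,0,0],"grip":-0.3},{"translation":[0,0,0],"twist":[-0.128,0,0],"grip":-0.3},{"translation":[0,0,0],"twist":[-0.128,0,0],"grip":-0.3},{"translation":[0,0,0],"twist":[0,0,0],"grip":-0.3}]' 20
python3 d.py .6705 -.229 .12 90 0 0
```

```text
t: 10.7
tool_pos: [0.4742, -0.0889, 0.1555]
orientation: [3.12, -0.025, -0.027]
force: [0.2, 0.2, 0.6]
opening: 0.0321
twist [ 0.003  0.03  -1.587] shift after [-140.1  196.3   35.5] now [199.1 136.2  35. ]
t 10.7 pos [ 0.4742 -0.0889  0.1555] yaw/tilt/lean [-0.9 -1.2  1. ] F [0.2 0.2 0.6] M [0.05 0.01 0.04] open 0.0321 q [-0.27 -0.14  1.87 -0.03  1.42  1.32]
```

```bash
python3 -m pendant '[{"translation":[40,27,0],"twist":[0,0,0],"grip":-0.3},{"translation":[40,27,0],"twist":[0,0,0],"grip":-0.3},{"translation":[40,27,0],"twist":[0,0,0],"grip":-0.3},{"translation":[40,27,0],"twist":[0,0,0],"grip":-0.3},{"translation":[38,27,0],"twist":[0,0,0],"grip":-0.3},{"translation":[0,0,0],"twist":[0.003,0.03,-0.145],"grip":-0.3},{"translation":[0,0,0],"twist":[0,0,-0.147],"grip":-0.3},{"translation":[0,0,0],"twist":[0,0,-0.147],"grip":-0.3},{"translation":[0,0,0],"twist":[0,0,-0.147],"grip":-0.3},{"translation":[0,0,0],"twist":[0,0,-0.147],"grip":-0.3}]' 20 >/dev/null
python3 -m pendant '[{"translation":[0,0,0],"twist":[0,0,-0.147],"grip":-0.3},{"translation":[0,0,0],"twist":[0,0,-0.147],"grip":-0.3},{"translation":[0,0,0],"twist":[0,0,-0.147],"grip":-0.3},{"translation":[0,0,0],"twist":[0,0,-0.147],"grip":-0.3},{"translation":[0,0,0],"twist":[0,0,-0.147],"grip":-0.3},{"translation":[0,0,0],"twist":[0,0,-0.08],"grip":-0.3},{"translation":[0,0,0],"twist":[0,0,0],"grip":-0.3},{"translation":[0,0,0],"twist":[0,0,0],"grip":-0.3},{"translation":[0,0,0],"twist":[0,0,0],"grip":-0.3},{"translation":[0,0,0],"twist":[0,0,0],"grip":-0.3}]' 20 >/dev/null
python3 d.py .6705 -.229 .015 90 0 0
```

```text
twist [-0.018 -0.052 -0.006] shift after [ 15.8   9.1 107.3] now [ 10.3  11.  107.7]
t 12.7 pos [ 0.6614 -0.2448  0.1223] yaw/tilt/lean [89.7  1.  -3. ] F [ 0.1 -0.2 -0.1] M [-0.06 -0.04 -0.03] open 0.0326 q [-0.45  0.5   1.21  0.04  1.46 -0.45]
```

```bash
python3 -m pendant '[{"translation":[0,0,0],"twist":[-0.018,-0.052,-0.006],"grip":-0.3},{"translation":[16,9,20],"twist":[0,0,0],"grip":-0.3},{"translation":[0,0,25],"twist":[0,0,0],"grip":-0.3},{"translation":[0,0,20],"twist":[0,0,0],"grip":-0.3},{"translation":[0,0,0],"twist":[0,0,0],"grip":-0.3},{"translation":[0,0,0],"twist":[0,0,0],"grip":-0.3},{"translation":[0,0,0],"twist":[0,0,0],"grip":-0.3},{"translation":[0,0,0],"twist":[0,0,0],"grip":-0.3},{"translation":[0,0,0],"twist":[0,0,0],"grip":-0.3},{"translation":[0,0,0],"twist":[0,0,0],"grip":-0.3}]' 20 >/dev/null
python3 d.py .6705 -.229 .012 90 0 0
python3 - <<'E'
from rim import *
p,d=robot.read_camera('side');np.savez('side7.npz',p=p,d=d)
hs=cv2.cvtColor(p,cv2.COLOR_RGB2HSV); M=cv2.inRange(hs,(100,120,60),(130,255,255)); k,l,st,ce=cv2.connectedComponentsWithStats(M); j=1+st[1:,4].argmax(); print(st[j],ce[j],plane('side',*ce[j],.006))
cv2.imwrite('pics/disc.png',cv2.resize(p[220:360,370:530],(480,420))[...,::-1])
E
```

```text
twist [ 0.01   0.004 -0.006] shift after [ 0.9 -3.9 50.5] now [ 1.1 -4.4 50.5]
t 13.7 pos [ 0.6744 -0.2299  0.0625] yaw/tilt/lean [89.6 -0.6  0.2] F [ 0.6 -0.  -0. ] M [ 0.03 -0.1   0.05] open 0.0322 q [-0.4   0.53  1.29  0.    1.31 -0.39]
[435 309  24  18 311] [446.46945338 317.89710611] [ 0.67137262 -0.23162078  0.006     ]
```

View pics/disc.png

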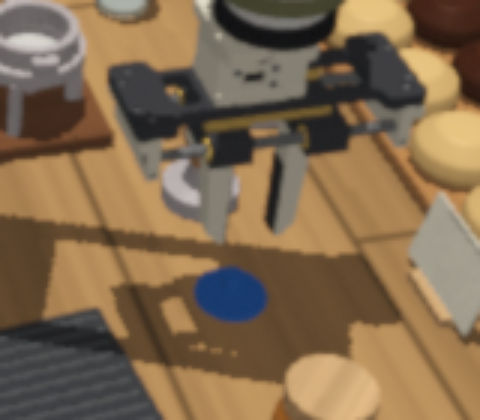

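The fingers straddle the disc's stub, at crop (250,225) above the disc at (231,294). Descend and grip.

```bash
python3 -m pendant '[{"translation":[1,-4.2,20],"twist":[0.01,0.004,0],"grip":-0.3},{"translation":[0,0,15],"twist":[0,0,0],"grip":-0.3},{"translation":[0,0,10],"twist":[0,0,0],"grip":-0.3},{"translation":[0,0,5],"twist":[0,0,0],"grip":-0.3},{"translation":[0,0,0],"twist":[0,0,0],"grip":-0.5},{"translation":[0,0,0],"twist":[0,0,0],"grip":-1},{"translation":[0,0,0],"twist":[0,0,0],"grip":-1},{"translation":[0,0,0],"twist":[0,0,0],"grip":-1},{"translation":[0,0,0],"twist":[0,0,0],"grip":-1},{"translation":[0,0,0],"twist":[0,0,0],"grip":-1}]' 20 >/dev/null
python3 d.py .6705 -.229 .15 90 0 0
python3 -m pendant '[{"translation":[0,0,-15],"twist":[0,0,0],"grip":-1},{"translation":[0,0,-30],"twist":[0,0,0],"grip":-1},{"translation":[0,0,-45],"twist":[0,0,0],"grip":-1},{"translation":[0,0,-45],"twist":[0,0,0],"grip":-1},{"translation":[0,0,-15],"twist":[0,0,0],"grip":-1},{"translation":[0,0,0],"twist":[0,0,0],"grip":-1},{"translation":[0,0,0],"twist":[0,0,0],"grip":-1},{"translation":[0,0,0],"twist":[0,0,0],"grip":-1},{"translation":[0,0,0],"twist":[0,0,0],"grip":-1},{"translation":[0,0,0],"twist":[0,0,0],"grip":-1}]' 20 >/dev/null
python3 d.py .5855 -.005 .16 90 0 0
python3 - <<'E'
from rim import *
for n in('side','top'):
    p,d=robot.read_camera(n);np.savez(f'{n}8.npz',p=p,d=d); P=cloud(n,d).reshape(-1,3)
    hs=cv2.cvtColor(p,cv2.COLOR_RGB2HSV); M=cv2.inRange(hs,(100,120,40),(130,255,255)); k,l,st,ce=cv2.connectedComponentsWithStats(M); j=1+st[1:,4].argmax()
    Q=P[(l==j).ravel()]; print(n,st[j],np.median(Q,0).round(4),cv2.minEnclosingCircle(Q[:,:2].astype(np.float32)),Q[:,2].min(),Q[:,2].max())
    print(' rim',rim(P,np.array([.5855,-.004]),.09))
E
```

```text
twist [-0.001 -0.001 -0.006] shift after [-1.000e-01  6.000e-01 -1.421e+02] now [   0.     0.4 -142.1]
t 14.75 pos [ 0.6699 -0.2289  0.0079] yaw/tilt/lean [89.6  0.1 -0. ] F [ 0.5  0.3 -1. ] M [ 0.02 -0.04 -0.01] open 0.0132 q [-0.4   0.59  1.32  0.    1.24 -0.4 ]
twist [-0.009 -0.004 -0.006] shift after [222.8 -81.2   1. ] now [222.2 -82.6   2.6]
t 15.75 pos [ 0.6667 -0.2278  0.161 ] yaw/tilt/lean [89.6  0.5 -0.2] F [ 0.4 -0.6 -0.7] M [-0.01 -0.08  0.01] open 0.0137 q [-0.4   0.45  1.21  0.    1.49 -0.4 ]
side [441 250  25  18 211] [ 0.6649 -0.2388  0.162 ] ((0.6750942468643188, -0.19596078991889954), 0.05913446843624115) 0.07392537343227146 0.1823019981241295
 rim (array([ 0.5863, -0.0065]), np.float64(0.0902), np.float64(0.0019), 302, array([0.0017, 0.0084, 0.0902]))Traceback (most recent call last):
  File "<stdin>", line 4, in <module>
ValueError: attempt to get argmax of an empty sequence
```

```bash
python3 -m pendant '[{"translation":[20,-7,0],"twist":[0,0,0],"grip":-1},{"translation":[40,-15,0],"twist":[0,0,0],"grip":-1},{"translation":[45,-16,0],"twist":[0,0,0],"grip":-1},{"translation":[45,-16,0],"twist":[0,0,0],"grip":-1},{"translation":[45,-16,0],"twist":[0,0,0],"grip":-1},{"translation":[25,-10,0],"twist":[0,0,0],"grip":-1},{"translation":[0,0,0],"twist":[0,0,0],"grip":-1},{"translation":[0,0,0],"twist":[0,0,0],"grip":-1},{"translation":[0,0,0],"twist":[0,0,0],"grip":-1},{"translation":[0,0,0],"twist":[0,0,0],"grip":-1}]' 20 >/dev/null
python3 d.py .5849 -.0046 .125 90 0 0
python3 - <<'E'
from rim import *
D=np.load('side8.npz')['p']
def bb(p,box=None):
    hs=cv2.cvtColor(p,cv2.COLOR_RGB2HSV); M=cv2.inRange(hs,(100,120,40),(130,255,255)); k,l,st,ce=cv2.connectedComponentsWithStats(M); j=1+st[1:,4].argmax(); return st[j]
for n in('side8','side0'):
    s=bb(np.load(n+'.npz')['p']); print(n,s,plane('side',s[0]+s[2]/2-.5,s[1]+s[3]-1,.159 if n=='side8' else .004))
p,d=robot.read_camera('side'); s=bb(p); print(s,plane('side',s[0]+s[2]/2-.5,s[1]+s[3]-1,robot.read_state()['tool_pos'][2]-.004),robot.read_state()['tool_pos'])
cv2.imwrite('pics/disc2.png',cv2.resize(p[140:300,310:470],(480,480))[...,::-1])
E
```

```text
twist [-0.016 -0.005 -0.01 ] shift after [-2.   1.7 31.6] now [-2.2  2.2 31.5]
t 16.85 pos [ 0.5832 -0.0026  0.1566] yaw/tilt/lean [89.4  0.9 -0.3] F [ 0.3 -0.  -0.3] M [-0.04 -0.11 -0.02] open 0.0133 q [-0.09  0.14  1.59  0.    1.43 -0.08]
side8 [441 250  25  18 211] [ 0.65879236 -0.25179996  0.159     ]
side0 [435 310  23  17 302] [ 0.66301916 -0.252041    0.004     ]
[370 196  21  15 141] [ 0.57812026 -0.02196979  0.15251693] [ 0.58323111 -0.00269389  0.15651693]
```

View pics/disc2.png

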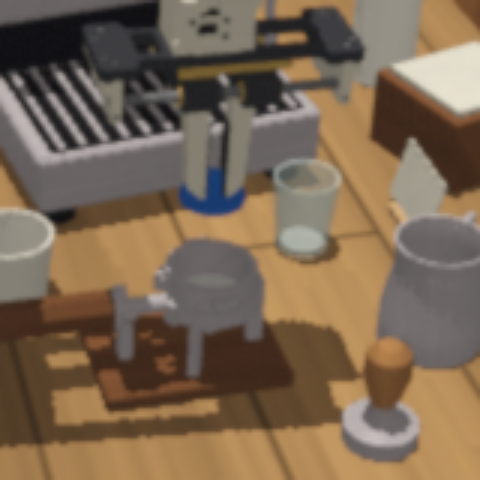

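The disc is held level over the stand, at crop (212,200). The rim below is at (212,265). Now lower it.

```bash
python3 -m pendant '[{"translation":[-2.2,2,0],"twist":[-0.016,-0.005,-0.01],"grip":-1},{"translation":[0,0,0],"twist":[0,0,0],"grip":-1},{"translation":[0,0,20],"twist":[0,0,0],"grip":-1},{"translation":[0,0,20],"twist":[0,0,0],"grip":-1},{"translation":[0,0,0],"twist":[0,0,0],"grip":-1},{"translation":[0,0,0],"twist":[0,0,0],"grip":-1},{"translation":[0,0,0],"twist":[0,0,0],"grip":-1},{"translation":[0,0,0],"twist":[0,0,0],"grip":-1},{"translation":[0,0,0],"twist":[0,0,0],"grip":-1},{"translation":[0,0,0],"twist":[0,0,0],"grip":-1}]' 20 >/dev/null
python3 d.py .5849 -.0046 .072 90 0 0
python3 - <<'E'
from rim import *
ims=[]
for n in('side','top'):
    p,d=robot.read_camera(n); ims.append(p); np.savez(f'{n}9.npz',p=p,d=d)
    P=cloud(n,d).reshape(-1,3); print(n,rim(P,np.array([.5855,-.004]),.09))
    hs=cv2.cvtColor(p,cv2.COLOR_RGB2HSV); M=cv2.inRange(hs,(100,120,40),(130,255,255)); k,l,st,ce=cv2.connectedComponentsWithStats(M); j=1+st[1:,4].argmax() if k>1 else 0; s=st[j]; print(s,proj(n,[.586,-.005,.09]))
cv2.imwrite('pics/disc3.png',cv2.resize(ims[0][180:280,330:430],(500,500))[...,::-1])
E
```

```text
twist [ 0.008  0.002 -0.005] shift after [ 4.8 -4.1 48.1] now [ 4.9 -4.5 48.1]
t 17.9 pos [ 0.589  -0.0094  0.1201] yaw/tilt/lean [89.7 -0.5  0.1] F [ 0.5  0.3 -0.5] M [-0.07 -0.08  0.01] open 0.0133 q [-0.1   0.16  1.64 -0.    1.33 -0.1 ]
side (array([ 0.5862, -0.0067]), np.float64(0.0903), np.float64(0.0017), 214, array([0.0112, 0.0276, 0.0905]))
[373 212  20  15 150] [380.272714   228.62597132]
  return _methods._mean(a, axis=axis, dtype=dtype,
  ret = ret.dtype.type(ret / rcount)
Traceback (most recent call last):
  File "rim.py", line 9, in rim
    A=np.c_[Q[:,:2]-c,np.ones(len(Q))]; sl=least_squares(lambda w:A@w-Q[:,2],[0,0,z],loss='soft_l1',f_scale=.001).x
                                           ~~~~~~~~~~~~~^^^^^^^^^^^^^^^^^^^^^^^^^^^^^^^^^^^^^^^^^^^^^^^^^^^^^^^^^
ValueError: Initial guess is outside of provided bounds
```

```bash
python3 -m pendant '[{"translation":[4.8,-4.3,0],"twist":[0.008,0.002,-0.005],"grip":-1},{"translation":[0,0,0],"twist":[0,0,0],"grip":-1},{"translation":[0,0,6],"twist":[0,0,0],"grip":-1},{"translation":[0,0,6],"twist":[0,0,0],"grip":-1},{"translation":[0,0,0],"twist":[0,0,0],"grip":-1},{"translation":[0,0,0],"twist":[0,0,0],"grip":-1},{"translation":[0,0,0],"twist":[0,0,0],"grip":-1},{"translation":[0,0,0],"twist":[0,0,0],"grip":-1},{"translation":[0,0,0],"twist":[0,0,0],"grip":-1},{"translation":[0,0,0],"twist":[0,0,0],"grip":-1}]' 20 >/dev/null
python3 d.py .5849 -.0046 .072 90 0 0
python3 - <<'E'
from rim import *
p,d=robot.read_camera('side'); P=cloud('side',d).reshape(-1,3)
hs=cv2.cvtColor(p,cv2.COLOR_RGB2HSV); M=cv2.inRange(hs,(100,120,40),(130,255,255)); k,l,st,ce=cv2.connectedComponentsWithStats(M); j=1+st[1:,4].argmax(); s=st[j]; z=robot.read_state()['tool_pos'][2]
print(s,'edge',plane('side',s[0]+s[2]/2-.5,s[1]+s[3]-1,z-.005),'rim near edge px',proj('side',[.586,-.0065-.029,.09]),proj('side',[.586,-.0065,.09]))
cv2.imwrite('pics/disc3.png',cv2.resize(p[180:280,330:430],(500,500))[...,::-1])
E
```

```text
twist [-0.001 -0.     0.001] shift after [-0.6  1.  34.4] now [-0.6  1.1 34.4]
t 19.0 pos [ 0.5839 -0.004   0.1064] yaw/tilt/lean [90.1  0.1 -0. ] F [ 1.4 -0.3  0.1] M [ 0.02 -0.09  0.03] open 0.0131 q [-0.09  0.17  1.66 -0.    1.32 -0.1 ]
[370 216  21  15 150] edge [ 0.57925731 -0.02609849  0.1014366 ] rim near edge px [383.75899683 236.15634169] [380.44102397 228.98952082]
```

View pics/disc3.png

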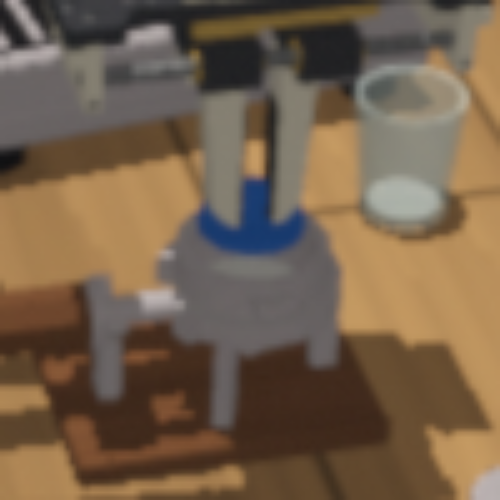

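The disc is centred over the mouth: its centre column in the crop is 252 and the rim's is about 254. Keep lowering.

```bash
python3 -m pendant '[{"translation":[-0.5,1,5],"twist":[0,0,0],"grip":-1},{"translation":[0,0,7],"twist":[0,0,0],"grip":-1},{"translation":[0,0,7],"twist":[0,0,0],"grip":-1},{"translation":[0,0,6],"twist":[0,0,0],"grip":-1},{"translation":[0,0,0],"twist":[0,0,0],"grip":-1},{"translation":[0,0,3],"twist":[0,0,0],"grip":-1},{"translation":[0,0,2],"twist":[0,0,0],"grip":-1},{"translation":[0,0,0],"twist":[0,0,0],"grip":-1},{"translation":[0,0,0],"twist":[0,0,0],"grip":-1},{"translation":[0,0,0],"twist":[0,0,0],"grip":-1}]' 20 >/dev/null
python3 d.py .5849 -.0046 .071 90 0 0
```

```text
twist [-0.002 -0.     0.001] shift after [-0.1  0.3  2.3] now [-0.1  0.3  2.3]
t 20.05 pos [ 0.5846 -0.0045  0.0733] yaw/tilt/lean [90.1  0.1 -0. ] F [-0.   0.  -0.3] M [-0.05 -0.11 -0.07] open 0.0134 q [-0.1   0.21  1.68 -0.    1.26 -0.1 ]
```

```bash
python3 -m pendant '[{"translation":[0,0,2],"twist":[0,0,0],"grip":-1},{"translation":[0,0,0],"twist":[0,0,0],"grip":-1},{"translation":[0,0,0],"twist":[0,0,0],"grip":-0.62},{"translation":[0,0,0],"twist":[0,0,0],"grip":-0.62},{"translation":[0,0,0],"twist":[0,0,0],"grip":-0.62},{"translation":[0,0,-5],"twist":[0,0,0],"grip":-0.62},{"translation":[0,0,-10],"twist":[0,0,0],"grip":-0.62},{"translation":[0,0,-20],"twist":[0,0,0],"grip":-0.62},{"translation":[0,0,-45],"twist":[0,0,0],"grip":-0.6},{"translation":[0,0,-45],"twist":[0,0,0],"grip":-0.5}]' 20
python3 -m pendant '[{"translation":[45,0,-5],"twist":[0,0,0],"grip":0},{"translation":[40,0,0],"twist":[0,0,0],"grip":0},{"translation":[40,0,0],"twist":[0,0,0],"grip":0.3},{"translation":[0,0,0],"twist":[0,0,0.147],"grip":0.3},{"translation":[0,0,0],"twist":[0,0,0.147],"grip":0.3},{"translation":[0,0,0],"twist":[0,0,0.147],"grip":0.3},{"translation":[0,0,0],"twist":[0,0,0.147],"grip":0.3},{"translation":[0,0,0],"twist":[0,0,0.147],"grip":0.3},{"translation":[0,0,0],"twist":[0,0,0.147],"grip":0.3},{"translation":[0,0,0],"twist":[0,0,0.147],"grip":0.3}]' 60 >/dev/null
python3 d.py .465 -.005 .16 0 0 0
python3 - <<'E'
from rim import *
ims=[]
for n in('side','top'):
    p,d=robot.read_camera(n); ims.append(p); np.savez(f'{n}10.npz',p=p,d=d)
    hs=cv2.cvtColor(p,cv2.COLOR_RGB2HSV); M=cv2.inRange(hs,(100,120,40),(130,255,255)); k,l,st,ce=cv2.connectedComponentsWithStats(M)
    if k>1: s=st[1:][st[1:,4].argmax()]; print(n,s,'rim px',proj(n,[.586,-.005,.09]),'floor px',proj(n,[.586,-.005,.069]))
    try: print(rim(cloud(n,d).reshape(-1,3),np.array([.5855,-.004]),.09))
    except Exception as e: print('x')
cv2.imwrite('pics/disc4.png',np.hstack([cv2.resize(ims[0][180:280,330:430],(400,400)),cv2.resize(ims[1][150:250,240:340],(400,400))])[...,::-1])
E
```

```text
t: 21.05
tool_pos: [0.5803, -0.0042, 0.1947]
orientation: [-2.212, -2.215, 0.015]
force: [-0.1, 0.2, 0.9]
opening: 0.0219
twist [ 0.001 -0.014  0.516] shift after [-122.4  131.4   63.8] now [-172.1   53.7   61.7]
t 22.05 pos [0.5874 0.1264 0.2238] yaw/tilt/lean [29.6 -0.2 -0.8] F [ 1.  -0.4 -0.8] M [ 0.03 -0.03 -0.04] open 0.0601 q [0.13 0.12 1.49 0.   1.52 1.18]
side [372 228  16   7  66] rim px [380.272714   228.62597132] floor px [379.88656978 236.07055953]
(array([ 0.5865, -0.0063]), np.float64(0.0902), np.float64(0.0019), 300, array([0.01  , 0.0064, 0.0901]))
top [277 183  17  16 211] rim px [285.15379074 188.86582914] floor px [285.6845142 191.1292563]
(array([ 0.5855, -0.004 ]), np.float64(0.0887), np.float64(0.002), 230, array([0.0094, 0.0034, 0.0886]))
```

View pics/disc4.png

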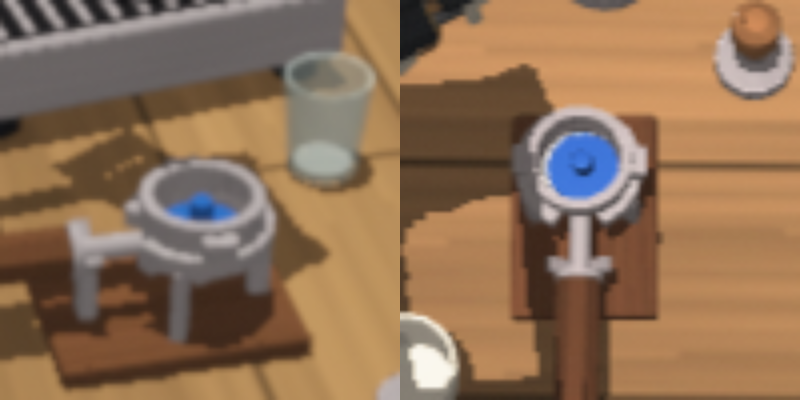

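The disc lies flat in the basket (top crop (582,162), rim centre (582,160)), and the portafilter stands level in the stand. Now re-grip the handle from straight above.

```bash
python3 -m pendant '[{"translation":[0,0,0],"twist":[0,-0.014,0.13],"grip":0.3},{"translation":[0,0,0],"twist":[0,0,0.13],"grip":0.3},{"translation":[0,0,0],"twist":[0,0,0.13],"grip":0.3},{"translation":[0,0,0],"twist":[0,0,0.12],"grip":0.3},{"translation":[-30,33,0],"twist":[0,0,0],"grip":0.3},{"translation":[-30,33,0],"twist":[0,0,0],"grip":0.3},{"translation":[-30,33,10],"twist":[0,0,0],"grip":0.3},{"translation":[-28,32,20],"twist":[0,0,0],"grip":0.3},{"translation":[0,0,0],"twist":[0,0,0],"grip":0.3},{"translation":[0,0,0],"twist":[0,0,0],"grip":0.3}]' 60 >/dev/null
python3 d.py .47 -.005 .041 0 0 0
python3 - <<'E'
from rim import *
d=np.load('top10.npz'); P=cloud('top',d['d']).reshape(-1,3); hs=cv2.cvtColor(d['p'],cv2.COLOR_RGB2HSV).reshape(-1,3)
m=(P[:,2]>.06)&(P[:,2]<.085)&(P[:,0]>.38)&(P[:,0]<.515)&(abs(P[:,1]+.004)<.03)&(hs[:,0]<16)&(hs[:,1]>90); Q=P[m]; c=Q.mean(0)
w=np.linalg.svd(Q-c)[2][0]; print(len(Q),c,w/w[0],Q.min(0),Q.max(0))
E
```

```text
twist [ 0.003 -0.002  0.042] shift after [  2.4  -5.4 154.2] now [  2.4  -5.8 154.2]
t 23.15 pos [ 0.4676 -0.0104  0.1952] yaw/tilt/lean [ 2.4 -0.2 -0.1] F [ 0.6 -0.  -0.8] M [ 0.02 -0.01  0.02] open 0.0608 q [-0.13 -0.23  1.88 -0.    1.49  1.4 ]
445 [ 0.44912095 -0.00382943  0.07127647] [1.         0.01146201 0.00110923] [ 0.39381955 -0.01800789  0.0602552 ] [0.50755813 0.01139559 0.08102678]
```

```bash
python3 -m pendant '[{"translation":[2.4,-5.8,0],"twist":[0,0,0.03],"grip":0.3},{"translation":[0,0,35],"twist":[0,0,0],"grip":0.3},{"translation":[0,0,40],"twist":[0,0,0],"grip":0.3},{"translation":[0,0,35],"twist":[0,0,0],"grip":0.3},{"translation":[0,0,20],"twist":[0,0,0],"grip":0.3},{"translation":[0,0,12],"twist":[0,0,0],"grip":0.3},{"translation":[0,0,0],"twist":[0,0,0],"grip":0.3},{"translation":[0,0,0],"twist":[0,0,0],"grip":0.3},{"translation":[0,0,0],"twist":[0,0,0],"grip":0.3},{"translation":[0,0,0],"twist":[0,0,0],"grip":0.3}]' 60 >/dev/null
python3 d.py .47 -.0045 .041 0.7 0 0
```

```text
twist [ 0.005 -0.024  0.025] shift after [-15.2   3.7  21.3] now [-15.8   3.2  20.9]
t 24.15 pos [ 0.4851 -0.0006  0.0623] yaw/tilt/lean [ 2.1 -0.3 -1.4] F [-0.3 -0.8  0.6] M [ 0.05  0.02 -0.02] open 0.0606 q [-0.11 -0.07  1.99 -0.    1.2   1.43]
```

```bash
python3 -m pendant '[{"translation":[0,0,0],"twist":[0.005,-0.024,0.025],"grip":0.3},{"translation":[-15,3.7,4],"twist":[0,0,0],"grip":0.3},{"translation":[0,0,0],"twist":[0,0,0],"grip":0.3},{"translation":[0,0,6],"twist":[0,0,0],"grip":0.3},{"translation":[0,0,6],"twist":[0,0,0],"grip":0.3},{"translation":[0,0,5],"twist":[0,0,0],"grip":0.3},{"translation":[0,0,0],"twist":[0,0,0],"grip":0.3},{"translation":[0,0,0],"twist":[0,0,0],"grip":0.3},{"translation":[0,0,0],"twist":[0,0,0],"grip":0.3},{"translation":[0,0,0],"twist":[0,0,0],"grip":0.3}]' 60 >/dev/null
python3 d.py .47 -.0045 .041 0.7 0 0
```

```text
twist [-0.001 -0.003 -0.006] shift after [-4.5 -0.3  2.8] now [-4.5 -0.3  2.8]
t 25.15 pos [ 0.4745 -0.0048  0.0438] yaw/tilt/lean [ 0.4  0.  -0.2] F [-0.2 -0.3 -0.5] M [0.03 0.01 0.01] open 0.0603 q [-0.12 -0.05  2.01  0.    1.18  1.44]
```

```bash
python3 -m pendant '[{"translation":[-4.5,0,3],"twist":[0,0,0],"grip":0.3},{"translation":[0,0,0],"twist":[0,0,0],"grip":0.3},{"translation":[0,0,0],"twist":[0,0,0],"grip":-0.2},{"translation":[0,0,0],"twist":[0,0,0],"grip":-1},{"translation":[0,0,0],"twist":[0,0,0],"grip":-1},{"translation":[0,0,0],"twist":[0,0,0],"grip":-1},{"translation":[0,0,0],"twist":[0,0,0],"grip":-1},{"translation":[0,0,0],"twist":[0,0,0],"grip":-1},{"translation":[0,0,0],"twist":[0,0,0],"grip":-1},{"translation":[0,0,0],"twist":[0,0,0],"grip":-1}]' 60 >/dev/null
python3 d.py .47 -.0045 .05 0.7 0 0
python3 -m pendant '[{"translation":[0,0,-6],"twist":[0,0,0],"grip":-1},{"translation":[0,0,-12],"twist":[0,0,0],"grip":-1},{"translation":[0,0,-18],"twist":[0,0,0],"grip":-1},{"translation":[0,0,-24],"twist":[0,0,0],"grip":-1},{"translation":[0,0,-24],"twist":[0,0,0],"grip":-1},{"translation":[0,0,-12],"twist":[0,0,0],"grip":-1},{"translation":[0,0,0],"twist":[0,0,0],"grip":-1},{"translation":[0,0,0],"twist":[0,0,0],"grip":-1},{"translation":[0,0,0],"twist":[0,0,0],"grip":-1},{"translation":[0,0,0],"twist":[0,0,0],"grip":-1}]' 60 >/dev/null
python3 d.py .47 -.0045 .15 0.7 0 0
python3 - <<'E'
from rim import *
s=np.array(robot.read_state()['tool_pos'])
for n in('side','top'):
    p,d=robot.read_camera(n); np.savez(f'{n}11.npz',p=p,d=d)
    try: print(n,rim(cloud(n,d).reshape(-1,3),s[:2]+[.115,0],s[2]+.049),'tcp',s)
    except Exception as e: print('x',e)
E
```

```text
twist [-0.001 -0.004 -0.005] shift after [ 0.2  0.  -9. ] now [ 0.3  0.  -9. ]
t 26.15 pos [ 0.4698 -0.0045  0.041 ] yaw/tilt/lean [ 0.4  0.1 -0.2] F [ 0.2  0.8 -0. ] M [0.15 0.05 0.11] open 0.0284 q [-0.12 -0.06  2.02  0.    1.18  1.44]
twist [-0.001  0.007 -0.006] shift after [  5.6  -0.1 -11.6] now [  5.5  -0.1 -11.6]
t 27.15 pos [ 0.4644 -0.0046  0.1384] yaw/tilt/lean [0.4 0.1 0.4] F [ 0.4 -0.4 -4.3] M [ 0.01  0.29 -0.01] open 0.0282 q [-0.12 -0.18  1.94  0.    1.39  1.44]
side (array([ 0.582 , -0.0055]), np.float64(0.1813), np.float64(0.002), 317, array([-0.0286,  0.016 ,  0.1814])) tcp [ 0.4643722  -0.00464363  0.13839702]
x Initial guess is outside of provided bounds
  return _methods._mean(a, axis=axis, dtype=dtype,
  ret = ret.dtype.type(ret / rcount)
```

```bash
python3 -m pendant '[{"translation":[0,0,0],"twist":[0,0.034,0],"grip":-1},{"translation":[0,0,0],"twist":[0,0,-0.07],"grip":-1},{"translation":[0,0,0],"twist":[0,0,-0.13],"grip":-1},{"translation":[0,0,0],"twist":[0,0,-0.13],"grip":-1},{"translation":[0,0,0],"twist":[0,0,-0.13],"grip":-1},{"translation":[0,0,0],"twist":[0,0,-0.13],"grip":-1},{"translation":[0,0,0],"twist":[0,0,-0.13],"grip":-1},{"translation":[0,0,0],"twist":[0,0,-0.06],"grip":-1},{"translation":[0,0,0],"twist":[0,0,0],"grip":-1},{"translation":[0,0,0],"twist":[0,0,0],"grip":-1}]' 60 >/dev/null
python3 d.py .529 .175 .138 46 0 -1.5
python3 - <<'E'
from rim import *
for n in('side','top'):
    P=cloud(n,np.load(f'{n}0.npz')['d']).reshape(-1,3)
    def line(m,ax,f,lo,hi,name):
        Q=P[m]; b=np.arange(lo,hi,.006); X=[];Y=[]
        for k in b:
            q=Q[(Q[:,ax]>=k)&(Q[:,ax]<k+.006)]
            if len(q)>3: X.append(k+.003);Y.append(f(q[:,1-ax]))
        w=least_squares(lambda w:w[0]+w[1]*(np.array(X)-X[0])-Y,[np.mean(Y),0],loss='soft_l1',f_scale=.002).x; print(n,name,len(X),np.degrees(np.arctan(w[1])).round(2),w[0].round(4))
    line((P[:,2]>.07)&(P[:,2]<.086)&(P[:,1]>.1)&(P[:,1]<.4)&(P[:,0]>.45)&(P[:,0]<.8),0,np.min,.5,.7,'tray front')
    for z0 in(.12,.16,.3,.33): line((abs(P[:,2]-z0)<.015)&(P[:,1]>.345)&(P[:,1]<.45)&(P[:,0]>.4)&(P[:,0]<.85),0,np.median,.43,.78,f'face{z0}')
s=np.array(robot.read_state()['tool_pos'])
p,d=robot.read_camera('side'); print(rim(cloud('side',d).reshape(-1,3),s[:2]+[.08,.083],s[2]+.049))
E
```

```text
twist [0.011 0.013 0.014] shift after [176.9 -75.4  -1.5] now [177.9 -72.9  -4.6]
t 28.25 pos [ 0.4604 -0.0046  0.1319] yaw/tilt/lean [46.8 -0.6 -0.7] F [ 0.5  0.3 -4.7] M [-0.26  0.27  0.06] open 0.0282 q [-0.12 -0.22  1.99  0.    1.36  0.63]
side tray front 34 7.21 0.1975
side face0.12 47 7.96 0.3631
side face0.16 31 7.99 0.362
side face0.3 49 6.62 0.363
side face0.33 49 7.74 0.3583
top tray front 34 6.88 0.2012
top face0.12 33 7.6 0.3623
top face0.16 32 7.55 0.3613
top face0.3 48 6.03 0.3628
top face0.33 48 7.73 0.3576
(array([0.5458, 0.069 ]), np.float64(0.1728), np.float64(0.0012), 21, array([0.0837, 0.0075, 0.1712]))
```

```bash
python3 -m pendant '[{"translation":[0,0,0],"twist":[0.011,0.013,-0.003],"grip":-1},{"translation":[20,-4,0],"twist":[0,0,0],"grip":-1},{"translation":[35,-6,-1],"twist":[0,0,0],"grip":-1},{"translation":[40,-7,-1],"twist":[0,0,0],"grip":-1},{"translation":[35,-6,-1],"twist":[0,0,0],"grip":-1},{"translation":[20,-4,0],"twist":[0,0,0],"grip":-1},{"translation":[0,0,0],"twist":[0,0,0],"grip":-1},{"translation":[0,0,0],"twist":[0,0,0],"grip":-1},{"translation":[0,0,0],"twist":[0,0,0],"grip":-1},{"translation":[0,0,0],"twist":[0,0,0],"grip":-1}]' 60 >/dev/null
python3 d.py .5315 .2133 .138 47 0 -1.5
python3 - <<'E'
from rim import *
s=np.array(robot.read_state()['tool_pos']); ims=[]
for n in('side','top'):
    p,d=robot.read_camera(n); ims.append(p); np.savez(f'{n}12.npz',p=p,d=d)
    try: print(n,rim(cloud(n,d).reshape(-1,3),s[:2]+[.078,.085],s[2]+.049))
    except Exception as e: print('x')
cv2.imwrite('pics/grp.png',np.hstack([cv2.resize(ims[0][60:220,290:450],(400,400)),cv2.resize(ims[1][90:250,120:280],(400,400))])[...,::-1])
E
```

```text
twist [-0.005 -0.002 -0.013] shift after [ 55.  -70.4   1.1] now [ 54.1 -71.1   1.6]
t 29.3 pos [0.5455 0.1251 0.1377] yaw/tilt/lean [46.3  0.3 -1.6] F [ 0.4 -0.1 -3.6] M [-0.28  0.21  0.  ] open 0.0285 q [0.12 0.05 1.72 0.02 1.35 0.88]
side (array([0.6354, 0.1993]), np.float64(0.1803), np.float64(0.0011), 17, array([-0.0281,  0.1447,  0.1828]))
top (array([0.6262, 0.2191]), np.float64(0.1825), np.float64(0.0027), 52, array([ 0.3124, -0.202 ,  0.1939]))
```

View pics/grp.png

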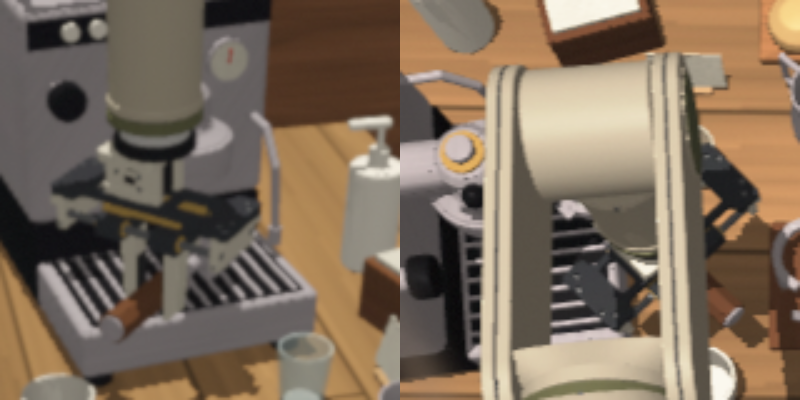

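The view shows the portafilter held level in front of the group. The handle end is at side crop (115,320), towards the barista's left, and the bell is partly hidden by the wrist at (205,135). The arm hides the rim here, so I go by the in-hand offset measured at the stand. Move under the bell.

```bash
python3 -m pendant '[{"translation":[0,0,0],"twist":[-0.005,-0.002,-0.013],"grip":-1},{"translation":[10,-13,0],"twist":[0,0,0],"grip":-1},{"translation":[15,-20,0],"twist":[0,0,0],"grip":-1},{"translation":[15,-20,0],"twist":[0,0,0],"grip":-1},{"translation":[10,-13,0],"twist":[0,0,0],"grip":-1},{"translation":[5,-5,0],"twist":[0,0,0],"grip":-1},{"translation":[0,0,0],"twist":[0,0,0],"grip":-1},{"translation":[0,0,0],"twist":[0,0,0],"grip":-1},{"translation":[0,0,0],"twist":[0,0,0],"grip":-1},{"translation":[0,0,0],"twist":[0,0,0],"grip":-1}]' 60 >/dev/null
python3 d.py .5314 .2146 .155 47 0 -1.5
```

```text
twist [ 0.001 -0.    -0.001] shift after [  0.2   2.5 -15.2] now [  0.2   2.5 -15.2]
t 30.4 pos [0.5298 0.2165 0.1398] yaw/tilt/lean [46.9 -0.1 -1.5] F [-0.2 -0.4 -4.6] M [-0.29  0.18  0.04] open 0.028 q [0.29 0.08 1.69 0.01 1.35 1.04]
```

```bash
python3 -m pendant '[{"translation":[0.2,2.5,-4],"twist":[0,0,0],"grip":-1},{"translation":[0,0,-4],"twist":[0,0,0],"grip":-1},{"translation":[0,0,-4],"twist":[0,0,0],"grip":-1},{"translation":[0,0,-2],"twist":[0,0,0],"grip":-1},{"translation":[0,0,0],"twist":[0,0,0],"grip":-1},{"translation":[0,0,0],"twist":[0,0,0],"grip":-1},{"translation":[0,0,0],"twist":[0,0,0],"grip":-1},{"translation":[0,0,0],"twist":[0,0,0],"grip":-1},{"translation":[0,0,0],"twist":[0,0,0],"grip":-1},{"translation":[0,0,0],"twist":[0,0,0],"grip":-1}]' 60 >/dev/null
python3 d.py .5314 .2146 .155 47 0 -1.5
python3 - <<'E'
from rim import *
s=np.array(robot.read_state()['tool_pos']); p,d=robot.read_camera('side'); np.savez('side13.npz',p=p,d=d)
P=cloud('side',d).reshape(-1,3); c=np.array([.61,.298])
# handle axis from brown pixels, wrist-side visible part
hs=cv2.cvtColor(p,cv2.COLOR_RGB2HSV).reshape(-1,3); m=(hs[:,0]<16)&(hs[:,1]>90)&(abs(P[:,2]-s[2]-.019)<.03)&(np.hypot(*(P[:,:2]-s[:2]).T)<.1); Q=P[m]; print('handle',len(Q),Q.mean(0),np.percentile(Q,[2,98],axis=0).round(4).tolist()); w=np.linalg.svd(Q-Q.mean(0))[2][0]; print('dir',w, np.degrees(np.arctan2(w[1],w[0])))
# rim/bowl outer wall points (radius 36 / lugs) below the bell
for lo,hi in((.186,.203),(.165,.184)):
    rr=np.hypot(*(P[:,:2]-c).T); m=(P[:,2]>lo)&(P[:,2]<hi)&(rr<.055); Q=P[m]; print(lo,len(Q), fit(Q,c,.036 if lo>.18 else .03) if len(Q)>10 else '')
E
```

```text
twist [ 0.002 -0.    -0.004] shift after [ 0.7 -1.8  0.3] now [ 0.7 -1.8  0.3]
t 31.4 pos [0.5322 0.2129 0.1553] yaw/tilt/lean [46.8 -0.1 -1.5] F [-0.7  0.1 -3.1] M [-0.23  0.21  0.  ] open 0.028 q [0.28 0.07 1.67 0.01 1.38 1.03]
handle 228 [0.51118956 0.17770855 0.18612253] [[0.4824, 0.1471, 0.1726], [0.5373, 0.2195, 0.193]]
dir [-0.63024018 -0.77627861 -0.0137417 ] -129.07223691026388
0.186 24 (array([0.61750385, 0.29495945]), np.float64(0.0023))
0.165 91 (array([0.60775284, 0.29675571]), np.float64(0.0046))
```

```bash
python3 -m pendant '[{"translation":[0.7,-1.8,0],"twist":[0,0,-0.004],"grip":-1},{"translation":[0,0,0],"twist":[0,0,0],"grip":-1},{"translation":[0,0,-3],"twist":[0,0,0],"grip":-1},{"translation":[0,0,-3],"twist":[0,0,0],"grip":-1},{"translation":[0,0,-3],"twist":[0,0,0],"grip":-1},{"translation":[0,0,-2],"twist":[0,0,0],"grip":-1},{"translation":[0,0,0],"twist":[0,0,0],"grip":-1},{"translation":[0,0,0],"twist":[0,0,0],"grip":-1},{"translation":[0,0,0],"twist":[0,0,0],"grip":-1},{"translation":[0,0,0],"twist":[0,0,0],"grip":-1}]' 60 >/dev/null
python3 d.py .5314 .2146 .176 47 0 -1.5
```

```text
twist [0.001 0.001 0.001] shift after [ 1.1  0.5 -9.3] now [ 1.   0.5 -9.3]
t 32.45 pos [0.5305 0.2143 0.1667] yaw/tilt/lean [47.  -0.1 -1.4] F [-0.2  0.6 -4.2] M [-0.36  0.28  0.02] open 0.0282 q [0.29 0.06 1.66 0.01 1.4  1.03]
```

```bash
python3 -m pendant '[{"translation":[0.9,0.3,0],"twist":[0,0,0],"grip":-1},{"translation":[0,0,-2],"twist":[0,0,0],"grip":-1},{"translation":[0,0,-2],"twist":[0,0,0],"grip":-1},{"translation":[0,0,-2],"twist":[0,0,0],"grip":-1},{"translation":[0,0,0],"twist":[0,0,0],"grip":-1},{"translation":[0,0,0],"twist":[0,0,0],"grip":-1},{"translation":[0,0,0],"twist":[0,0,0],"grip":-1},{"translation":[0,0,0],"twist":[0,0,0],"grip":-1},{"translation":[0,0,0],"twist":[0,0,0],"grip":-1},{"translation":[0,0,0],"twist":[0,0,0],"grip":-1}]' 60 >/dev/null
python3 d.py .5314 .2146 .176 47 0 -1.5
```

```text
twist [0.    0.002 0.001] shift after [ 0.5  0.3 -3.3] now [ 0.5  0.3 -3.3]
t 33.45 pos [0.5309 0.2145 0.1727] yaw/tilt/lean [47.  -0.  -1.4] F [-0.3  0.1 -4.1] M [-0.39  0.34  0.04] open 0.0277 q [0.29 0.06 1.65 0.01 1.41 1.03]
```

```bash
python3 -m pendant '[{"translation":[0.4,0.2,-1],"twist":[0,0,0],"grip":-1},{"translation":[0,0,-1.5],"twist":[0,0,0],"grip":-1},{"translation":[0,0,-1.5],"twist":[0,0,0],"grip":-1},{"translation":[0,0,-1],"twist":[0,0,0],"grip":-1},{"translation":[0,0,0],"twist":[0,0,0],"grip":-1},{"translation":[0,0,0],"twist":[0,0,0],"grip":-1},{"translation":[0,0,0],"twist":[0,0,0],"grip":-1},{"translation":[0,0,0],"twist":[0,0,0],"grip":-1},{"translation":[0,0,0],"twist":[0,0,0],"grip":-1},{"translation":[0,0,0],"twist":[0,0,0],"grip":-1}]' 60 >/dev/null
python3 d.py .5314 .2146 .178 47 0 -1.5
```

```text
twist [0.    0.003 0.001] shift after [ 0.4  0.1 -0. ] now [ 0.4  0.1 -0. ]
t 34.45 pos [0.5311 0.2144 0.178 ] yaw/tilt/lean [47.  -0.  -1.3] F [-0.3 -1.2 -5. ] M [-0.43  0.35  0.01] open 0.0282 q [0.29 0.06 1.64 0.01 1.42 1.03]
```

```bash
python3 -m pendant '[{"translation":[0.3,0,-1],"twist":[0,0.002,0],"grip":-1},{"translation":[0.2,6.9,0],"twist":[0,0,-0.06],"grip":-1},{"translation":[0.2,6.9,0],"twist":[0,0,-0.06],"grip":-1},{"translation":[0.2,6.9,-0.3],"twist":[0,0,-0.06],"grip":-1},{"translation":[0.2,6.9,-0.3],"twist":[0,0,-0.06],"grip":-1},{"translation":[0,0,0],"twist":[0,0,0],"grip":-1},{"translation":[0,0,0],"twist":[0,0,0],"grip":-1},{"translation":[0,0,0],"twist":[0,0,0],"grip":-1},{"translation":[0,0,0],"twist":[0,0,0],"grip":-1},{"translation":[0,0,0],"twist":[0,0,0],"grip":-1}]' 60
python3 - <<'E'
import numpy as np
for y in(47,61,75,97): h=np.radians(y+.26); print(y,.6092-.1147*np.cos(h),.2988-.1147*np.sin(h))
E
python3 d.py .5545 .1982 .179 60.8 0 -1.5
```

```text
t: 35.45
tool_pos: [0.5536, 0.1984, 0.18]
orientation: [-2.7, -1.592, -0.039]
force: [-0.1, -0.1, -5.9]
opening: 0.0285
47 0.5313562560215075 0.21455962058839648
61 0.5540481401736362 0.19822981377320054
75 0.5800165162071054 0.18787473563831433
97 0.6236948804135071 0.18501956037262765
twist [0.007 0.001 0.004] shift after [0.2 0.9 1.1] now [0.2 0.9 1.1]
t 35.45 pos [0.5536 0.1984 0.18  ] yaw/tilt/lean [61.  -0.4 -1.4] F [-0.1 -0.1 -5.9] M [-0.49  0.26 -0.04] open 0.0285 q [0.25 0.1  1.6  0.01 1.43 0.75]
```

```bash
python3 -m pendant '[{"translation":[0.4,7,0],"twist":[0.004,0,-0.063],"grip":-1},{"translation":[0.3,7.2,0],"twist":[0.003,0,-0.063],"grip":-1},{"translation":[0.2,7.2,0],"twist":[0,0,-0.063],"grip":-1},{"translation":[0.2,7.2,0],"twist":[0,0,-0.063],"grip":-1},{"translation":[0.2,7.2,0],"twist":[0,0,-0.063],"grip":-1},{"translation":[0,0,0],"twist":[0,0,0],"grip":-1},{"translation":[0,0,0],"twist":[0,0,0],"grip":-1},{"translation":[0,0,0],"twist":[0,0,0],"grip":-1},{"translation":[0,0,0],"twist":[0,0,0],"grip":-1},{"translation":[0,0,0],"twist":[0,0,0],"grip":-1}]' 60
python3 d.py .5855 .1866 .179 78 0 -1.5
```

```text
t: 36.45
tool_pos: [0.587, 0.1875, 0.1804]
orientation: [-2.41, -2.001, -0.036]
force: [-0.1, -0.2, -5.4]
opening: 0.0282
twist [0.007 0.003 0.025] shift after [-1.2 -1.3  1.4] now [-1.2 -1.3  1.4]
t 36.45 pos [0.587  0.1875 0.1804] yaw/tilt/lean [79.4 -0.4 -1.4] F [-0.1 -0.2 -5.4] M [-0.52  0.03 -0.05] open 0.0282 q [0.21 0.18 1.51 0.02 1.44 0.4 ]
```

```bash
python3 -m pendant '[{"translation":[-0.8,8.5,0],"twist":[0.004,0,-0.061],"grip":-1},{"translation":[0,7,0],"twist":[0.003,0,-0.061],"grip":-1},{"translation":[0.2,7,0],"twist":[0,0,-0.061],"grip":-1},{"translation":[0.2,7,0],"twist":[0,0,-0.061],"grip":-1},{"translation":[0.2,7,0],"twist":[0,0,-0.061],"grip":-1},{"translation":[0,0,0],"twist":[0,0,0],"grip":-1},{"translation":[0,0,0],"twist":[0,0,0],"grip":-1},{"translation":[0,0,0],"twist":[0,0,0],"grip":-1},{"translation":[0,0,0],"twist":[0,0,0],"grip":-1},{"translation":[0,0,0],"twist":[0,0,0],"grip":-1}]' 60
python3 d.py .6237 .185 .179 97 0 -1.5
python3 - <<'E'
from rim import *
p,d=robot.read_camera('side'); np.savez('side14.npz',p=p,d=d); q,d2=robot.read_camera('top'); np.savez('top14.npz',p=q,d=d2)
s=np.array(robot.read_state()['tool_pos'])
for n,p,d in(('side',p,d),('top',q,d2)):
    P=cloud(n,d).reshape(-1,3); hs=cv2.cvtColor(p,cv2.COLOR_RGB2HSV).reshape(-1,3); m=(hs[:,0]<16)&(hs[:,1]>90)&(P[:,2]>.17)&(P[:,2]<.23)&(np.hypot(*(P[:,:2]-s[:2]).T)<.1); Q=P[m]
    if len(Q)>20: w=np.linalg.svd(Q-Q.mean(0))[2][0]; print(n,len(Q),Q.mean(0).round(4),'dir',w.round(3),np.percentile(Q,[2,98],axis=0).round(4).tolist())
E
```

```text
t: 37.45
tool_pos: [0.6232, 0.1853, 0.1821]
orientation: [-2.072, -2.348, -0.034]
force: [-1.1, -0.2, -3.8]
opening: 0.0282
twist [0.009 0.005 0.003] shift after [-0.4  0.4  3.1] now [-0.4  0.4  3.1]
t 37.45 pos [0.6232 0.1853 0.1821] yaw/tilt/lean [97.2 -0.5 -1.2] F [-1.1 -0.2 -3.8] M [-0.45 -0.13  0.02] open 0.0282 q [0.2  0.27 1.4  0.02 1.46 0.07]
side 182 [0.6208 0.1471 0.2171] dir [ 0.101 -0.987  0.127] [[0.6118, 0.1093, 0.2018], [0.6408, 0.1948, 0.2285]]
top 234 [0.6253 0.1351 0.2187] dir [-0.128  0.968 -0.217] [[0.6132, 0.1134, 0.2033], [0.6426, 0.1572, 0.2281]]
```

```bash
python3 - <<'E'
from rim import *
c=np.array([.6095,.2985]); u=np.array([.127,-.992]); v=np.array([.992,.127])
for n in('side14','top14','side13'):
    D=np.load(n+'.npz'); P=cloud(n[:-2],D['d']).reshape(-1,3); hs=cv2.cvtColor(D['p'],cv2.COLOR_RGB2HSV).reshape(-1,3)
    if n=='side13': u=np.array([-np.cos(np.radians(47.3)),-np.sin(np.radians(47.3))]); v=np.array([-u[1],u[0]])
    r=(P[:,:2]-c)@u; t=(P[:,:2]-c)@v; br=(hs[:,0]<16)&(hs[:,1]>90)
    print(n)
    for a in range(75,200,10):
        m=br&(r>a/1e3)&(r<a/1e3+.01)&(abs(t)<.03)&(P[:,2]>.15)&(P[:,2]<.24)
        if m.sum()>4: print('  h',a,m.sum(),'z',np.percentile(P[m,2],[5,50,95]).round(4),'t',np.percentile(t[m],[5,50,95]).round(4))
    for z in np.arange(.13,.21,.008):
        m=~br&(P[:,2]>z)&(P[:,2]<z+.008)&(abs(r)<.05)&(abs(t)<.05)
        if m.sum()>3: print('  head z',z.round(3),m.sum(),'r',np.percentile(r[m],[5,95]).round(3),'t',np.percentile(t[m],[5,95]).round(3))
p=np.load('side14.npz')['p']; q=np.load('top14.npz')['p']
cv2.imwrite('pics/lock.png',np.hstack([cv2.resize(p[60:180,300:420],(400,400),interpolation=cv2.INTER_CUBIC),cv2.resize(q[100:240,120:260],(400,400))])[...,::-1])
E
```

```text
side14
  h 105 11 z [0.2141 0.2157 0.2174] t [-0.0068 -0.0022  0.0033]
  h 115 15 z [0.2021 0.2167 0.2195] t [-0.0113 -0.0066  0.003 ]
  h 125 22 z [0.2018 0.2146 0.2206] t [-0.0144 -0.0118 -0.0017]
  h 135 21 z [0.2031 0.2174 0.2217] t [-0.0139 -0.0108  0.0022]
  h 145 26 z [0.2026 0.2154 0.2235] t [-0.0143 -0.0117 -0.0009]
  h 155 21 z [0.2051 0.2177 0.226 ] t [-0.0141 -0.0111 -0.0029]
  h 165 20 z [0.2083 0.2198 0.2274] t [-0.0154 -0.0114  0.0029]
  h 175 27 z [0.2066 0.2236 0.2292] t [-0.0148 -0.011   0.0018]
  h 185 18 z [0.2163 0.2266 0.2307] t [-0.0156 -0.002   0.0127]
  head z 0.154 11 r [0.007 0.015] t [-0.006  0.004]
  head z 0.162 8 r [0.007 0.014] t [-0.011  0.004]
  head z 0.17 20 r [0.008 0.024] t [-0.021  0.003]
  head z 0.178 28 r [0.001 0.028] t [-0.027 -0.004]
  head z 0.186 43 r [0.001 0.037] t [-0.028 -0.004]
  head z 0.194 14 r [0.011 0.034] t [-0.027 -0.004]
  head z 0.202 8 r [0.028 0.047] t [-0.046  0.032]
top14
  h 135 21 z [0.2036 0.2146 0.2218] t [-0.015  -0.0085  0.0136]
  h 145 51 z [0.2065 0.2172 0.2228] t [-0.0151 -0.0049  0.0105]
  h 155 51 z [0.2065 0
[... 519 characters left out ...]
863 0.1919] t [0.0011 0.0124 0.0175]
  h 155 27 z [0.1753 0.1873 0.1922] t [0.0001 0.0125 0.0174]
  h 165 34 z [0.174  0.1868 0.1926] t [-0.0006  0.0106  0.0165]
  h 175 28 z [0.1748 0.1873 0.192 ] t [-0.0009  0.0131  0.0178]
  h 185 30 z [0.1767 0.1889 0.193 ] t [-0.002   0.0121  0.0178]
  head z 0.138 4 r [0.002 0.006] t [-0.003  0.008]
  head z 0.146 11 r [-0.001  0.008] t [-0.002  0.01 ]
  head z 0.154 8 r [0.005 0.017] t [0.006 0.021]
  head z 0.162 20 r [0.007 0.025] t [0.004 0.026]
  head z 0.17 36 r [-0.001  0.043] t [-0.012  0.031]
  head z 0.178 35 r [0.006 0.046] t [-0.007  0.033]
  head z 0.186 14 r [0.002 0.035] t [-0.003  0.039]
  head z 0.194 10 r [-0.01  0.01] t [0.043 0.047]
```

At the locked heading the depth data shows the handle pitched up by about 0.16 rad, with the rim centre near z ≈ 0.2125. The lugs were therefore blocked at the bell's mouth and the handle slipped in the grip. I'll lower, swing back to the insertion heading, re-level by leaning the tool, and re-measure.

```bash
python3 -m pendant '[{"translation":[0,0,12],"twist":[0,0,0],"grip":-1},{"translation":[0,0,12],"twist":[0,0,0],"grip":-1},{"translation":[0,0,11],"twist":[0,0,0],"grip":-1},{"translation":[1.2,-16.6,0],"twist":[0,0,0.145],"grip":-1},{"translation":[1.2,-16.6,0],"twist":[0,0,0.145],"grip":-1},{"translation":[1.2,-16.6,0],"twist":[0,0,0.145],"grip":-1},{"translation":[1.2,-16.6,0],"twist":[0,0,0.145],"grip":-1},{"translation":[1.2,-16.6,0],"twist":[0,0,0.145],"grip":-1},{"translation":[1.2,-16.6,0],"twist":[0,0,0.145],"grip":-1},{"translation":[0,0,0],"twist":[0,0.145,0],"grip":-1}]' 60
python3 d.py .533 .219 .15 47.3 0 -10
cat > pf.py <<'E'
from rim import *
import sys
s=robot.read_state(); yaw=np.radians(float(sys.argv[1])); c=np.array([.6095,.2985])
u=-np.array([np.cos(yaw),np.sin(yaw)]); v=np.array([-u[1],u[0]])
for n in sys.argv[2:]:
    p,d=robot.read_camera(n); P=cloud(n,d).reshape(-1,3); hs=cv2.cvtColor(p,cv2.COLOR_RGB2HSV).reshape(-1,3); br=(hs[:,0]<16)&(hs[:,1]>90)
    np.savez(n+'_last.npz',p=p,d=d)
    r=(P[:,:2]-c)@u; t=(P[:,:2]-c)@v; A=[]
    g=br&(abs(t)<.03)&(r>.09)&(r<.21)&(abs(P[:,2]-s['tool_pos'][2]-.02)<.04)
    for a in np.arange(.1,.19,.01):
        m=g&(r>a)&(r<a+.01)
        if m.sum()>8: A.append([a+.005,*np.percentile(P[m,2],[90]),*np.percentile(t[m],[4,96])])
    A=np.array(A); f=np.polyfit(A[:,0],A[:,1],1); print(n,'handle pitch',f[0].round(3),'top z at r=.115',np.polyval(f,.115).round(4),'t lo/hi at .14',[np.polyval(np.polyfit(A[:,0],A[:,k],1),.14).round(4) for k in(2,3)],'slopes',[np.polyfit(A[:,0],A[:,k],1)[0].round(3) for k in(2,3)],'rmax',np.percentile(r[g],99).round(4))
    z0=s['tool_pos'][2]
    m=~br&(np.hypot(r,t)<.04)&(P[:,2]>.11)&(P[:,2]<.2); Q=P[m]; zl=np.percentile(Q[:,2],1.5) if m.sum()>9 else 0
    k=m&(P[:,2]<zl+.012); print('  spout: low z',round(float(zl),4),'n',k.sum(),'r',np.percentile(r[k],[5,50,95]).round(4),'t',np.percentile(t[k],[5,50,95]).round(4))
E
python3 pf.py 47.3 side
```

```text
t: 38.55
tool_pos: [0.5249, 0.2179, 0.1319]
orientation: [-2.82, -1.176, -0.208]
force: [0.2, 0.4, -2.8]
opening: 0.0279
twist [-0.015  0.018 -0.037] shift after [  9.4   5.2 -16.8] now [  9.3   4.6 -17. ]
t 38.55 pos [0.5249 0.2179 0.1319] yaw/tilt/lean [45.4  1.2 -8.9] F [ 0.2  0.4 -2.8] M [-0.39  0.35  0.02] open 0.0279 q [ 0.24 -0.03  1.82  0.11  1.23  0.99]
side handle pitch 0.024 top z at r=.115 0.1671 t lo/hi at .14 [np.float64(-0.0101), np.float64(0.0076)] slopes [np.float64(-0.027), np.float64(0.004)] rmax 0.1963
  spout: low z 0.1188 n 13 r [0.0027 0.0089 0.014 ] t [-0.0046  0.0018  0.0038]
```

```bash
python3 -m pendant '[{"translation":[0,0,0],"twist":[-0.015,0.018,-0.037],"grip":-1},{"translation":[4.5,3,-8],"twist":[0,0,0],"grip":-1},{"translation":[4.5,3,-8],"twist":[0,0,0],"grip":-1},{"translation":[0,0,0],"twist":[0,0,0],"grip":-1},{"translation":[0,0,0],"twist":[0,0,0],"grip":-1},{"translation":[0,0,0],"twist":[0,0,0],"grip":-1},{"translation":[0,0,0],"twist":[0,0,0],"grip":-1},{"translation":[0,0,0],"twist":[0,0,0],"grip":-1},{"translation":[0,0,0],"twist":[0,0,0],"grip":-1},{"translation":[0,0,0],"twist":[0,0,0],"grip":-1}]' 60 >/dev/null
python3 d.py .5333 .2183 .16 47.3 0 -10
python3 pf.py 47.3 side top
python3 - <<'E'
# same spout measure on the earlier frame, and bell/head in the same side picture
from rim import *
D=np.load('side_last.npz'); P=cloud('side',D['d']).reshape(-1,3)
for lo,hi in((.207,.22),(.22,.235)):
    m=(P[:,2]>lo)&(P[:,2]<hi)&(abs(np.hypot(P[:,0]-.61,P[:,1]-.298)-.0555)<.008)&(P[:,1]<.33); 
    if m.sum()>8: print('bell now',m.sum(),fit(P[m],[.61,.298],.0555))
E
```

```text
twist [-0.004  0.004  0.004] shift after [ 10.2   1.4 -15.3] now [ 10.2   1.4 -15.3]
t 39.6 pos [0.5272 0.2138 0.1432] yaw/tilt/lean [47.6  0.2 -9.8] F [ 0.2 -0.5 -3.9] M [-0.38  0.25 -0.03] open 0.0286 q [ 0.23 -0.05  1.83  0.11  1.23  0.94]
side handle pitch 0.037 top z at r=.115 0.1782 t lo/hi at .14 [np.float64(-0.0069), np.float64(0.012)] slopes [np.float64(0.074), np.float64(0.079)] rmax 0.1989
  spout: low z 0.1294 n 12 r [0.0071 0.0101 0.0146] t [-0.0028  0.0032  0.0071]
bell now 31 (array([0.60941581, 0.29814595]), np.float64(0.0008))
bell now 48 (array([0.60880989, 0.29668635]), np.float64(0.001))Traceback (most recent call last):
  File "pf.py", line 13, in <module>
    A=np.array(A); f=np.polyfit(A[:,0],A[:,1],1); print(n,'handle pitch',f[0].round(3),'top z at r=.115',np.polyval(f,.115).round(4),'t lo/hi at .14',[np.polyval(np.polyfit(A[:,0],A[:,k],1),.14).round(4) for k in(2,3)],'slopes',[np.polyfit(A[:,0],A[:,k],1)[0].round(3) for k in(2,3)],'rmax',np.percentile(r[g],99).round(4))
                                ~^^^^^
IndexError: too many indices for array: array is 1-dimensional, but 2 were indexed
```

```bash
python3 -m pendant '[{"translation":[5,0.7,-6],"twist":[-0.004,0.004,0.004],"grip":-1},{"translation":[5,0.7,-6],"twist":[0,0,0],"grip":-1},{"translation":[0,0,0],"twist":[0,0,0],"grip":-1},{"translation":[0,0,0],"twist":[0,0,0],"grip":-1},{"translation":[0,0,0],"twist":[0,0,0],"grip":-1},{"translation":[0,0,0],"twist":[0,0,0],"grip":-1},{"translation":[0,0,0],"twist":[0,0,0],"grip":-1},{"translation":[0,0,0],"twist":[0,0,0],"grip":-1},{"translation":[0,0,0],"twist":[0,0,0],"grip":-1},{"translation":[0,0,0],"twist":[0,0,0],"grip":-1}]' 60 >/dev/null
python3 d.py .5333 .2183 .165 47.3 0 -10
python3 pf.py 47.3 side
python3 - <<'E'
from rim import *
D=np.load('side10.npz'); P=cloud('side',D['d']).reshape(-1,3); hs=cv2.cvtColor(D['p'],cv2.COLOR_RGB2HSV).reshape(-1,3); br=(hs[:,0]<16)&(hs[:,1]>90)
r=.5865-P[:,0]; t=P[:,1]+.0065; g=br&(abs(t)<.03)&(r>.09)&(r<.21)&(P[:,2]>.045)&(P[:,2]<.09); print('seated ref: rmax',np.percentile(r[g],99))
A=[]
for a in np.arange(.1,.19,.01):
    m=g&(r>a)&(r<a+.01)
    if m.sum()>8:A.append([a+.005,np.percentile(P[m,2],90),*np.percentile(t[m],[4,96])])
A=np.array(A);print('pitch',np.polyfit(A[:,0],A[:,1],1)[0],'z',A[:,1].mean(),'t',A[:,2:].mean(0),np.polyfit(A[:,0],A[:,2],1)[0])
m=~br&(np.hypot(r,t)<.04)&(P[:,2]>.015)&(P[:,2]<.06);Q=P[m];print('low',len(Q),np.percentile(Q[:,2],1.5))
E
```

```text
twist [-0.    -0.001 -0.   ] shift after [ 0.4  0.  -7.1] now [ 0.4  0.  -7.1]
t 40.7 pos [0.5339 0.2189 0.1579] yaw/tilt/lean [ 47.3   0.  -10. ] F [ 0.1 -0.6 -5.4] M [-0.38  0.3   0.02] open 0.0283 q [ 0.24 -0.05  1.8   0.1   1.25  0.96]
side handle pitch 0.039 top z at r=.115 0.1928 t lo/hi at .14 [np.float64(-0.006), np.float64(0.013)] slopes [np.float64(0.055), np.float64(0.062)] rmax 0.1897
  spout: low z 0.1461 n 13 r [-0.0035  0.0013  0.0084] t [-0.0021  0.0043  0.0077]
seated ref: rmax 0.19048175358698585
pitch 0.00021290034106793211 z 0.07605370960741226 t [-0.01267084  0.00689464] 0.00880723801964586
low 102 0.015161621884170045
```

```bash
python3 -m pendant '[{"translation":[0,0,0],"twist":[0,0.038,0],"grip":-1},{"translation":[0,0,0],"twist":[0,0,0],"grip":-1},{"translation":[-0.6,0,-3],"twist":[0,0,0],"grip":-1},{"translation":[-0.6,0,-3],"twist":[0,0,0],"grip":-1},{"translation":[-0.6,0,-3],"twist":[0,0,0],"grip":-1},{"translation":[-0.4,0,-2],"twist":[0,0,0],"grip":-1},{"translation":[0,0,0],"twist":[0,0,0],"grip":-1},{"translation":[0,0,0],"twist":[0,0,0],"grip":-1},{"translation":[0,0,0],"twist":[0,0,0],"grip":-1},{"translation":[0,0,0],"twist":[0,0,0],"grip":-1}]' 60 >/dev/null
python3 d.py .5338 .2188 .17 47.3 0 -12.2
python3 pf.py 47.3 side
```

```text
twist [0.    0.001 0.   ] shift after [ 4.3 -0.1  0.7] now [ 4.3 -0.1  0.7]
t 41.75 pos [0.5309 0.2155 0.1698] yaw/tilt/lean [ 47.3  -0.  -12.1] F [-0.8 -0.5 -3.7] M [-0.4   0.34  0.  ] open 0.0282 q [ 0.22 -0.1   1.83  0.13  1.24  0.93]
side handle pitch 0.006 top z at r=.115 0.2045 t lo/hi at .14 [np.float64(-0.0043), np.float64(0.0136)] slopes [np.float64(0.002), np.float64(0.053)] rmax 0.1958
  spout: low z 0.1613 n 11 r [-0.0012  0.008   0.0134] t [0.0023 0.0054 0.0088]
```

```bash
python3 -m pendant '[{"translation":[0.4,0,-1.9],"twist":[0,0,0],"grip":-1},{"translation":[0.4,0,-1.9],"twist":[0,0,0],"grip":-1},{"translation":[0.2,0,-1],"twist":[0,0,0],"grip":-1},{"translation":[0,0,0],"twist":[0,0,0],"grip":-1},{"translation":[0,0,0],"twist":[0,0,0],"grip":-1},{"translation":[0,0,0],"twist":[0,0,0],"grip":-1},{"translation":[0,0,0],"twist":[0,0,0],"grip":-1},{"translation":[0,0,0],"twist":[0,0,0],"grip":-1},{"translation":[0,0,0],"twist":[0,0,0],"grip":-1},{"translation":[0,0,0],"twist":[0,0,0],"grip":-1}]' 60 >/dev/null
python3 d.py .5338 .2188 .175 47.3 0 -12.2
python3 pf.py 47.3 side
```

```text
twist [ 0.     0.001 -0.   ] shift after [4.5 0.  0.7] now [4.5 0.  0.7]
t 42.8 pos [0.5307 0.2155 0.1747] yaw/tilt/lean [ 47.3  -0.  -12.1] F [-0.7 -0.  -4.5] M [-0.44  0.33  0.03] open 0.028 q [ 0.22 -0.11  1.82  0.13  1.25  0.93]
side handle pitch 0.003 top z at r=.115 0.209 t lo/hi at .14 [np.float64(-0.0044), np.float64(0.0133)] slopes [np.float64(0.003), np.float64(0.047)] rmax 0.1964
  spout: low z 0.1655 n 11 r [0.0007 0.0071 0.0097] t [0.0008 0.0057 0.0087]
```

It is in: rim at about 0.223 and level (pitch 0.003). Raise a touch and start the turn about the vertical axis.

```bash
python3 -m pendant '[{"translation":[0.3,0,-1.4],"twist":[0,0,0],"grip":-1},{"translation":[0,0,0],"twist":[0,0,0],"grip":-1},{"translation":[0.2,6.8,0],"twist":[0.0129,0,-0.06],"grip":-1},{"translation":[0.2,6.8,0],"twist":[0.0129,0,-0.06],"grip":-1},{"translation":[0.2,6.8,0],"twist":[0.0129,0,-0.06],"grip":-1},{"translation":[0.2,6.8,0],"twist":[0.0129,0,-0.06],"grip":-1},{"translation":[0,0,0],"twist":[0,0,0],"grip":-1},{"translation":[0,0,0],"twist":[0,0,0],"grip":-1},{"translation":[0,0,0],"twist":[0,0,0],"grip":-1},{"translation":[0,0,0],"twist":[0,0,0],"grip":-1}]' 60 >/dev/null
python3 - <<'E'
import numpy as np
for y in(47.3,61.4,75,97.3): h=np.radians(y); print(y,(.6061-.1112*np.cos(h)).round(4),(.2972-.1112*np.sin(h)).round(4))
E
python3 d.py .5529 .1996 .1762 61.4 0 -12.1
python3 pf.py 61.4 side
```

```text
47.3 0.5307 0.2155
61.4 0.5529 0.1996
75 0.5773 0.1898
97.3 0.6202 0.1869
twist [ 0.    -0.001  0.005] shift after [-0.5 -0.3  0.6] now [-0.5 -0.3  0.6]
t 43.85 pos [0.5534 0.1998 0.1769] yaw/tilt/lean [ 61.7  -0.1 -12.2] F [ 0.  -0.8 -5. ] M [-0.55  0.19  0.  ] open 0.0284 q [ 0.15 -0.03  1.74  0.18  1.3   0.61]
side handle pitch -0.004 top z at r=.115 0.2122 t lo/hi at .14 [np.float64(-0.0101), np.float64(0.0106)] slopes [np.float64(0.025), np.float64(0.116)] rmax 0.1963
  spout: low z 0.1683 n 8 r [-0.0018  0.0063  0.0119] t [0.0034 0.0045 0.006 ]
```

```bash
python3 -m pendant '[{"translation":[-0.2,7.4,0],"twist":[0.0145,0,-0.0675],"grip":-1},{"translation":[0.2,7.6,-0.2],"twist":[0.0145,0,-0.0675],"grip":-1},{"translation":[0.2,7.6,-0.2],"twist":[0.0145,0,-0.0675],"grip":-1},{"translation":[0.2,7.6,-0.2],"twist":[0.0145,0,-0.0675],"grip":-1},{"translation":[0.2,7.6,-0.2],"twist":[0.0145,0,-0.0675],"grip":-1},{"translation":[0,0,0],"twist":[0,0,0],"grip":-1},{"translation":[0,0,0],"twist":[0,0,0],"grip":-1},{"translation":[0,0,0],"twist":[0,0,0],"grip":-1},{"translation":[0,0,0],"twist":[0,0,0],"grip":-1},{"translation":[0,0,0],"twist":[0,0,0],"grip":-1}]' 60 >/dev/null
python3 d.py .588 .1875 .177 81 0 -12.1
python3 pf.py 81 side top
```

```text
twist [ 0.002 -0.001  0.014] shift after [-1.4 -1.   1.3] now [-1.4 -1.   1.3]
t 44.9 pos [0.5891 0.1884 0.1786] yaw/tilt/lean [ 81.7  -0.3 -12.1] F [ 2.3 -1.4 -5.2] M [-0.72 -0.05 -0.2 ] open 0.0285 q [0.1  0.12 1.59 0.21 1.38 0.21]
side handle pitch 0.002 top z at r=.115 0.2139 t lo/hi at .14 [np.float64(-0.0142), np.float64(0.0083)] slopes [np.float64(-0.037), np.float64(-0.023)] rmax 0.1957Traceback (most recent call last):
  File "pf.py", line 16, in <module>
    k=m&(P[:,2]<zl+.012); print('  spout: low z',round(float(zl),4),'n',k.sum(),'r',np.percentile(r[k],[5,50,95]).round(4),'t',np.percentile(t[k],[5,50,95]).round(4))
                                                                                    ~~~~~~~~~~~~~^^^^^^^^^^^^^^^^
    return _quantile_unchecked(
        a, q, axis, out, overwrite_input, method, keepdims, weights)
    return _ureduce(a,
                    func=_quantile_ureduce_func,
    ...<5 lines>...
                    overwrite_input=overwrite_input,
                    method=method)
    r = func(a, **kwargs)
    result = _quantile(arr,
                       quantiles=q,
    ...<2 lines>...
                       out=out,
                       weights=wgt)
    slices_having_nans = np.isnan(arr[-1, ...])
                                  ~~~^^^^^^^^^
IndexError: index -1 is out of bounds for axis 0 with size 0
```

```bash
sed -i 's/; k=m\&/;\n    if not zl: continue\n    k=m\&/; s/    k=m&(P/    if not zl: continue\n    k=m\&(P/' pf.py
python3 -m pendant '[{"translation":[-0.5,7.6,0],"twist":[0.0145,0,-0.0675],"grip":-1},{"translation":[0,7.6,-0.2],"twist":[0.0155,0,-0.0675],"grip":-1},{"translation":[0,7.6,-0.2],"twist":[0.0155,0,-0.0675],"grip":-1},{"translation":[0.2,7.6,-0.2],"twist":[0.0145,0,-0.0675],"grip":-1},{"translation":[0,0,0],"twist":[0,0,0],"grip":-1},{"translation":[0,0,0],"twist":[0,0,0],"grip":-1},{"translation":[0,0,0],"twist":[0,0,0],"grip":-1},{"translation":[0,0,0],"twist":[0,0,0],"grip":-1},{"translation":[0,0,0],"twist":[0,0,0],"grip":-1},{"translation":[0,0,0],"twist":[0,0,0],"grip":-1}]' 60 >/dev/null
python3 d.py .6202 .1869 .179 97.3 0 -12.1
python3 pf.py 97.3 side top
```

```text
twist [ 0.004 -0.001  0.008] shift after [-1.4  0.6  1.1] now [-1.4  0.6  1.1]
t 45.95 pos [0.6194 0.1879 0.1804] yaw/tilt/lean [ 97.7  -0.3 -12.1] F [ 4.4 -0.5 -6.4] M [-0.75 -0.4  -0.38] open 0.0284 q [ 0.09  0.25  1.43  0.21  1.46 -0.07]
side handle pitch 0.002 top z at r=.115 0.2155 t lo/hi at .14 [np.float64(-0.0158), np.float64(0.0008)] slopes [np.float64(-0.1), np.float64(-0.06)] rmax 0.1934
  spout: low z 0.1699 n 15 r [0.0003 0.0047 0.009 ] t [-0.0083 -0.0035  0.0005]
top handle pitch 0.036 top z at r=.115 0.2117 t lo/hi at .14 [np.float64(-0.023), np.float64(0.0108)] slopes [np.float64(0.231), np.float64(-0.173)] rmax 0.1723
```

```bash
python3 -m pendant '[{"translation":[-0.5,5.5,0],"twist":[0.0115,0,-0.048],"grip":-1},{"translation":[0,0,0],"twist":[0,0,0],"grip":-1},{"translation":[0,0,0],"twist":[0,0,0],"grip":-1},{"translation":[0,0,0],"twist":[0,0,0],"grip":-0.3},{"translation":[0,0,0],"twist":[0,0,0],"grip":0.1},{"translation":[0,0,0],"twist":[0,0,0],"grip":0.2},{"translation":[0,0,0],"twist":[0,0,0],"grip":0.2},{"translation":[0,0,0],"twist":[0,0,0],"grip":0.2},{"translation":[0,0,0],"twist":[0,0,0],"grip":0.2},{"translation":[0,0,0],"twist":[0,0,0],"grip":0.2}]' 60
python3 d.py .6202 .1869 .179 97.3 0 -12.1
python3 pf.py 97.3 side top
```

```text
t: 47.05
tool_pos: [0.6244, 0.1899, 0.184]
orientation: [-1.901, -2.287, -0.213]
force: [-0.2, 0.4, -0.6]
opening: 0.0552
twist [-0.005 -0.003  0.056] shift after [-3.5 -4.6  4.4] now [-3.2 -4.7  4.4]
t 47.05 pos [0.6244 0.1899 0.184 ] yaw/tilt/lean [100.5  -0.4 -12.3] F [-0.2  0.4 -0.6] M [-0.18 -0.15 -0.05] open 0.0552 q [ 0.09  0.28  1.4   0.21  1.48 -0.11]
side handle pitch -0.001 top z at r=.115 0.2145 t lo/hi at .14 [np.float64(-0.0129), np.float64(0.0071)] slopes [np.float64(0.066), np.float64(-0.033)] rmax 0.1937
  spout: low z 0.1713 n 12 r [0.0016 0.0067 0.0112] t [-0.0091 -0.0061 -0.0027]
top handle pitch -0.113 top z at r=.115 0.2173 t lo/hi at .14 [np.float64(-0.0106), np.float64(0.0216)] slopes [np.float64(-0.02), np.float64(-0.275)] rmax 0.1708
```

```bash
python3 -m pendant '[{"translation":[-1,-1.5,-8],"twist":[0,0,0],"grip":0.3},{"translation":[0,0,-15],"twist":[0,0,0],"grip":0.3},{"translation":[0,0,-20],"twist":[0,0,0],"grip":0.3},{"translation":[0,0,-30],"twist":[0,0,0],"grip":0.3},{"translation":[0,0,-35],"twist":[0,0,0],"grip":0.3},{"translation":[-40,0,0],"twist":[0,0,0],"grip":0.3},{"translation":[-45,0,0],"twist":[0,0,0],"grip":0.3},{"translation":[-45,0,0],"twist":[0,0,0],"grip":0.3},{"translation":[-45,0,0],"twist":[0,0,0],"grip":0.3},{"translation":[-40,0,0],"twist":[0,0,0],"grip":0.3}]' 60
python3 d.py
python3 pf.py 97.3 side top
python3 - <<'E'
from rim import *
p=np.load('side_last.npz')['p']; q=np.load('top_last.npz')['p']
cv2.imwrite('pics/final.png',np.hstack([cv2.resize(p[60:220,270:430],(400,400),interpolation=cv2.INTER_CUBIC),cv2.resize(q[80:260,110:290],(400,400))])[...,::-1])
E
```

```text
t: 48.15
tool_pos: [0.6687, -0.0447, 0.2635]
orientation: [-1.896, -2.306, -0.226]
force: [0.3, 0.2, 0.2]
opening: 0.0605
t 48.15 pos [ 0.6687 -0.0447  0.2635] yaw/tilt/lean [101.   -1.3 -12. ] F [0.3 0.2 0.2] M [-0.14 -0.09  0.02] open 0.0605 q [-0.26  0.36  1.16  0.2   1.69 -0.43]Traceback (most recent call last):
  File "pf.py", line 13, in <module>
    A=np.array(A); f=np.polyfit(A[:,0],A[:,1],1); print(n,'handle pitch',f[0].round(3),'top z at r=.115',np.polyval(f,.115).round(4),'t lo/hi at .14',[np.polyval(np.polyfit(A[:,0],A[:,k],1),.14).round(4) for k in(2,3)],'slopes',[np.polyfit(A[:,0],A[:,k],1)[0].round(3) for k in(2,3)],'rmax',np.percentile(r[g],99).round(4))
                                ~^^^^^
IndexError: too many indices for array: array is 1-dimensional, but 2 were indexed
```

View pics/final.png

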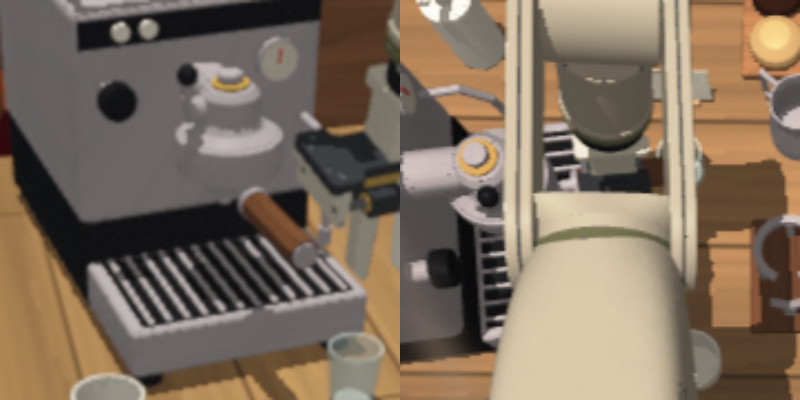

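The last picture shows the portafilter hanging in the bell by itself: neck at side crop (245,195), handle end at (310,252), arm clear at (345,170). I measure its heading, pitch and position numerically.

```bash
python3 - <<'E'
from rim import *
D={'side':np.load('side_last.npz')}
for n in('side',):
    P=cloud(n,D[n]['d']).reshape(-1,3); hs=cv2.cvtColor(D[n]['p'],cv2.COLOR_RGB2HSV).reshape(-1,3)
    m=(hs[:,0]<16)&(hs[:,1]>90)&(P[:,2]>.17)&(P[:,2]<.235)&(abs(P[:,0]-.63)<.06)&(P[:,1]>.09)&(P[:,1]<.24); Q=P[m]
    c=np.median(Q,0); w=np.linalg.svd(Q-Q.mean(0))[2][0]; w*=-np.sign(w[1]); print(len(Q),Q.mean(0).round(4),'dir',w.round(3),'heading',np.degrees(np.arctan2(w[1],w[0]))%360)
    a=[]
    for y in np.arange(.105,.22,.01):
        k=(Q[:,1]>y)&(Q[:,1]<y+.01)
        if k.sum()>8: a.append([y+.005,np.percentile(Q[k,2],90),*np.percentile(Q[k,0],[5,95])])
    a=np.array(a); print(a.round(4)); print('pitch',-np.polyfit(a[:,0],a[:,1],1)[0],'edge headings',[np.degrees(np.arctan2(-1,-np.polyfit(a[:,0],a[:,k],1)[0]))%360 for k in(2,3)],'end y',Q[:,1].min())
    for z in(.15,.16,.168,.176,.184,.192,.2):
        k=~((hs[:,0]<16)&(hs[:,1]>90))&(abs(P[:,2]-z)<.004)&(np.hypot(P[:,0]-.608,P[:,1]-.298)<.05)
        if k.sum()>3: print(z,k.sum(),np.percentile(P[k],[5,50,95],axis=0)[:,:2].round(4).tolist(), fit(P[k],[.608,.298],.03) if z>.182 else '')
E
```

```text
328 [0.6227 0.1601 0.2084] dir [ 0.164 -0.986  0.009] heading 279.43683190145646
[[0.11   0.2138 0.6238 0.6422]
 [0.12   0.2152 0.6221 0.6391]
 [0.13   0.2147 0.6198 0.6373]
 [0.14   0.2147 0.6178 0.6383]
 [0.15   0.2141 0.6172 0.6369]
 [0.16   0.2143 0.6151 0.6358]
 [0.17   0.2144 0.6128 0.6337]
 [0.18   0.2146 0.611  0.6313]
 [0.19   0.2149 0.6104 0.6324]
 [0.2    0.2145 0.6085 0.6284]
 [0.21   0.2139 0.6069 0.6243]]
pitch 0.0015824445751070836 edge headings [np.float64(279.58043405969124), np.float64(278.48077732341005)] end y 0.10207256737217296
0.176 12 [[0.6012, 0.2887], [0.6059, 0.2915], [0.6116, 0.2962]] 
0.184 12 [[0.5882, 0.2772], [0.6011, 0.2811], [0.612, 0.2921]] (array([0.61212766, 0.30888612]), np.float64(0.0012))
0.192 16 [[0.5843, 0.2724], [0.5954, 0.2762], [0.605, 0.2847]] (array([0.60882267, 0.30233645]), np.float64(0.0014))
0.2 10 [[0.595, 0.249], [0.6072, 0.2613], [0.609, 0.2717]] (array([0.63035726, 0.27355759]), np.float64(0.0024))
```

```bash
python3 -m pendant '[{"translation":[0,0,-10],"twist":[0,0,0],"grip":0.3},{"translation":[0,0,0],"twist":[0,0,0],"grip":0.3},{"translation":[0,0,0],"twist":[0,0,0],"grip":0.3},{"translation":[0,0,0],"twist":[0,0,0],"grip":0.3},{"translation":[0,0,0],"twist":[0,0,0],"grip":0.3},{"translation":[0,0,0],"twist":[0,0,0],"grip":0.3},{"translation":[0,0,0],"twist":[0,0,0],"grip":0.3},{"translation":[0,0,0],"twist":[0,0,0],"grip":0.3},{"translation":[0,0,0],"twist":[0,0,0],"grip":0.3},{"translation":[0,0,0],"twist":[0,0,0],"grip":0.3}]'
python3 -c "
from plant import robot
print(robot.close_job())"
```

```text
t: 49.2
tool_pos: [0.6693, -0.0508, 0.2765]
orientation: [-1.901, -2.306, -0.226]
force: [0.1, -0.2, 0.1]
opening: 0.0603
the job is handed in; nothing more can be done
None
```

The job was handed in at 49.2 s. The portafilter hangs locked in the group head by itself with the disc in its basket, as far as my last checks show; the system reports no verdict.

**What I did:** I stood the portafilter in the tamping stand and let go, and laid the blue disc in its basket; top and side views showed it centred and flat. Then I took the handle again and brought it to the group.

**Failed try:** The first try at the group failed. The lugs stopped at the bell's mouth and the handle slipped in the grip, pitching up about 0.16 rad. I lowered it, swung back and re-levelled it. The second try went in about 3 mm nearer the robot, and I turned it to locked and released it.

**Last checks (side camera):**
- **Level:** the handle's pitch is about 0.002 rad.
- **Height:** the rim is at about 0.2285 m, against 0.228 m wanted.
- **Direction:** the handle heads about 279°, against about 277° for straight out of the machine.
- **Robot:** the wrist force is about 0 and the arm is well clear.

**Checks that disagree or are missing:**
- **Sideways position:** this is only roughly known. The handle's line put the axis up to 5 mm to one side of the bell's centre, the bowl fits scattered more widely, and the limit is 6 mm.
- **Disc:** I could not see it once it was inside the bell; it was last seen flat in the basket in the stand.
- **Other objects:** I did not measure whether the cup, glass, tamper, pitcher, jar and bun had moved. Apart from the lugs at the bell, the wrist force showed no unexpected contact.

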